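# Turn, load and index sensor shells in a soldering carriage

## Task

Bring the soldering carriage from its red station to the green loading station: pull up its red plunger knob, slide the carriage along and let the pin snap into the hole by the green mark. There, put the white finished unit into the blue tray and load every black shell on the bench into a carriage pocket of its own, fully down and open side up (the wooden stand can hold a shell on its end while you turn it over). Only then pull the knob again, bring the loaded carriage back until the pin snaps in at the red mark, with every shell still seated, and leave the other things on the bench where they are.

Things in the scene. Friction and masses are not known exactly. Their poses are not given: they have to be found in the camera images.
- shell_a: Sensor shell: black plastic open box, 38 mm (its x) by 56 mm (its y) by 18 mm (its z), walls and bottom 3 mm, 35 g; the closed bottom has an orange panel outside. Origin at the centre of the box; its z axis points out of the OPEN side (z up = open side up, z down = orange panel up). There are two or three shells; None from the start on means absent.
- shell_b: Sensor shell: black plastic open box, 38 mm (its x) by 56 mm (its y) by 18 mm (its z), walls and bottom 3 mm, 35 g; the closed bottom has an orange panel outside. Origin at the centre of the box; its z axis points out of the OPEN side (z up = open side up, z down = orange panel up). There are two or three shells; None from the start on means absent.
- shell_c: Sensor shell: black plastic open box, 38 mm (its x) by 56 mm (its y) by 18 mm (its z), walls and bottom 3 mm, 35 g; the closed bottom has an orange panel outside. Origin at the centre of the box; its z axis points out of the OPEN side (z up = open side up, z down = orange panel up). There are two or three shells; None from the start on means absent.
- finished: White closed sensor unit with a black lens on top, 38 mm (x) by 56 mm (y) by 22 mm (z), 70 g, origin at its centre, z up at the start; it starts in the middle pocket (pocket2).
- tray: Blue open tray, fixed, 120 mm (x) by 100 mm (y), 22 mm high, walls and floor 4 mm; origin at the centre of its underside.
- fixture: Dark steel base of the indexing fixture, fixed to the bench, about 100 by 330 mm and 12 mm high. Its y axis is the sliding direction of the carriage. Along its -x side (towards the robot) runs a steel strip, top 14 mm above the bench, with three holes 40 mm apart, marked red, yellow and green in the direction -y. Origin on the bench under the carriage's middle line.
- carriage (a joint): Position of the aluminium carriage along the fixture, m: 0 at the red station hole, 0.040 at the yellow hole between, 0.080 at the green loading hole; it grows towards the fixture's -y and stops at -0.003 and 0.083. Friction about 2 N. Unless the plunger is up, the pin holds it in a hole with about 2 mm of play each way.
- plunger (a joint): Lift of the plunger on the carriage, m: 0 fully snapped into a hole, 0.008 when the pin rides on the strip, at most 0.014. A spring pulls it down: about 5 N at 0, 8 N at 0.012. The pin end is round: let go between holes, it rides on the strip and drops into the next hole that it comes over. If it is let go with the carriage pushed within about 2 mm of a hole it snaps in.
- knob (a point): Centre of the top of the red plunger knob, which is round, 22 mm in diameter and 20 mm tall, with 5 mm free below it over the carriage's brass bushing (18 mm across, its top 25 mm below the knob's top). It moves with the carriage and the plunger; knob top 54 mm above the bench when snapped in. Lift it at least 10 mm to free the carriage.
- pocket1 (a point): Carriage pocket 1 of 3 (1 next to the knob, then 64 mm apart along the carriage), a nest between low blue walls 6 mm high: 61 mm (its y) by 43 mm (its x), 2.5 mm of play around a shell on each side, with gaps 40 mm long in the middle of the two long sides for the fingers. The point is the place of a seated shell's centre, 9 mm above the pocket floor, 33 mm above the bench; axes as the fixture's.
- pocket2 (a point): Carriage pocket 2 of 3 (1 next to the knob, then 64 mm apart along the carriage), a nest between low blue walls 6 mm high: 61 mm (its y) by 43 mm (its x), 2.5 mm of play around a shell on each side, with gaps 40 mm long in the middle of the two long sides for the fingers. The point is the place of a seated shell's centre, 9 mm above the pocket floor, 33 mm above the bench; axes as the fixture's.
- pocket3 (a point): Carriage pocket 3 of 3 (1 next to the knob, then 64 mm apart along the carriage), a nest between low blue walls 6 mm high: 61 mm (its y) by 43 mm (its x), 2.5 mm of play around a shell on each side, with gaps 40 mm long in the middle of the two long sides for the fingers. The point is the place of a seated shell's centre, 9 mm above the pocket floor, 33 mm above the bench; axes as the fixture's.
- slot (a point): Wooden turning stand, fixed: base 80 (x) by 70 (y) by 4 mm, two ribs 26 mm long (x), 10 mm thick, up to 24 mm above the bench, 21 mm apart in y, with flared lead-in lips above them (top 36 mm, opening 37 mm). A shell (18 mm thick) stands between them on its 38 mm end, 6 mm wider than the ribs at each side. Site: centre of the slot floor, 4 mm above the bench; x along the slot.
- spool: Bystander: green solder spool, origin at its underside. Leave it alone.
- tip_tin: Bystander: round tip-cleaner tin, origin at its underside. Leave it alone.
- cup: Bystander: blue cup, origin at its underside. Leave it alone.
- wash_bottle: Bystander: wash bottle, origin at its underside. Leave it alone.
- board: Bystander: circuit board, origin at its underside. Leave it alone.
- driver: Bystander: screwdriver, origin at its underside (handle). Leave it alone.
Not all that is in view belongs to the job. What is shaped like the shell_b but purple or yellow is not meant.

How it is judged:
On the way, in this order (a step that is already met when the one before it is completed fails the run):
1. the carriage is snapped in at the green loading hole (value of joint carriage between 0.076 and 0.084 m and value of joint plunger below 0.0025 m), for 0.3 s.
2. with the carriage snapped in at the green hole, the finished unit lies in the tray and every shell is seated in a pocket, open side up (all of step 1 and x of finished in the frame of tray between -0.055 and 0.055 m and y of finished in the frame of tray between -0.045 and 0.045 m and z of finished in the frame of tray below 0.024 m and linear speed of each of finished, shell_a, shell_b, shell_c below 0.03 m/s and (distance between shell_a and pocket1 below 0.006 m or distance between shell_a and pocket2 below 0.006 m or distance between shell_a and pocket3 below 0.006 m) and angle between each of shell_a, shell_b, shell_c's own z axis and vertical below 0.12 rad and (distance between shell_b and pocket1 below 0.006 m or distance between shell_b and pocket2 below 0.006 m or distance between shell_b and pocket3 below 0.006 m) and (distance between shell_c and pocket1 below 0.006 m or distance between shell_c and pocket2 below 0.006 m or distance between shell_c and pocket3 below 0.006 m)), for 0.3 s.
At the end, for the whole second after the job is handed in: The carriage is within 4 mm of the red hole with the plunger down (lift under 2.5 mm); every shell present is at rest with its centre within 6 mm of a pocket's site and its open side up within 0.12 rad; the finished unit lies at rest in the tray (value of joint carriage between -0.004 and 0.004 m and value of joint plunger below 0.0025 m and x of finished in the frame of tray between -0.055 and 0.055 m and y of finished in the frame of tray between -0.045 and 0.045 m and z of finished in the frame of tray below 0.024 m and linear speed of each of finished, shell_a, shell_b, shell_c below 0.03 m/s and (distance between shell_a and pocket1 below 0.006 m or distance between shell_a and pocket2 below 0.006 m or distance between shell_a and pocket3 below 0.006 m) and angle between each of shell_a, shell_b, shell_c's own z axis and vertical below 0.12 rad and (distance between shell_b and pocket1 below 0.006 m or distance between shell_b and pocket2 below 0.006 m or distance between shell_b and pocket3 below 0.006 m) and (distance between shell_c and pocket1 below 0.006 m or distance between shell_c and pocket2 below 0.006 m or distance between shell_c and pocket3 below 0.006 m)); the robot touches nothing.
It fails at once if a bystander is moved more than 4 cm (distance of any of spool, tip_tin, cup, wash_bottle, board, driver from where it was at the start of the episode above 0.04 m).
Of shell_a, shell_b, shell_c only 2 to 3 are there at a start; the rules pass over those that are not, and their reading is None.
At some moment in a run one of shell_a, shell_b, shell_c may be knocked a few centimetres aside while the robot is not near it.
Once in a run the grip may slacken for a moment while it holds something.
It also fails if it takes over 210 s, if anything falls off the work surface, if the arm or the gripper's body presses on something with over 40 N, if the wrist force passes 120 N, or if a joint passes its speed limit or range.

## Robot

A 7-joint arm with a two-finger parallel gripper is mounted at the origin on the work surface. World frame = base frame: x ahead of the robot, y to its left, z up, the work surface at z = 0. Lengths are in m, angles in rad, forces in N, time in s.
With the tool pointing down it reaches from about 0.4 to 0.925 m from the base axis. Payload 4.1 kg.
Tool frame: the origin (TCP) lies midway between the tips of the shut fingers; the grasp point (between the pads) lies 19 mm behind it; z points along the fingers, y is the line along which they close (so a half turn about z gives the same grasp; the last joint's range is limited). The gripper opens to 85 mm and grips with 20 to 120 N. Pads are 22 mm wide; open, the fingers measure 114 mm over their backs; the gripper's body (76 mm by 85 mm) begins 54 mm behind the grasp point. The pads swing forward as they close: fully open they stand 13 mm farther back than shut.
Start: joints at [-1.304, 0.398, 0.045, 1.537, -0.019, 1.207, -0.051], TCP at [0.232, 0.607, 0.231] pointing down, gripper open.
Joint ranges: [-2.82, 2.82], [-0.49, 2.23], [-1.37, 1.46], [0, 2.46], [-1.36, 4.5], [0.23, 2], [-2.94, 2.94]. Speed limits (rad/s): [2.57, 2.57, 3.14, 3.14, 3.14, 3.14, 3.14].

## Interface

Orientations are given as a rotation vector (axis times angle).
In Python, from plant import manip, cams, ticket gives the robot as it stands.
- The arm moves only by the shell command python3 -m handwheel 'ROWS' [FORCE]. ROWS is JSON, a list of rows, each an object with "turn": the turn, a rotation vector about the tool's x, y, z in units of 30 degrees (1.0 is 30 degrees), a list of three; "xyz": the shift along the tool's x, y, z in units of 0.3 m (1.0 is 0.3 m), a list of three; "hand": the finger opening in mm, from 0 to 85.4. In form: [{"turn": [ax, ay, az], "xyz": [x, y, z], "hand": hand}, ...]. A call has 1 to 10 rows; each row is the pose to reach, as a shift and turn from the pose commanded when the call began, along the tool's axes at that moment; what a row does not reach only later rows make up. A row lasts 1/12 s, in which the tool goes at most 41.7 mm and 7.16 degrees, less where a joint would pass 70% of its speed; a pose out of reach is approached as far as the arm can. A call with a number of a shift or a turn outside -1 to 1 is refused whole. A call with a gripper value outside its range is refused whole. The fingers move at their own pace and stop on an object; FORCE is the grip in N (left out, the last holds). Time passes only in rows, so rows that repeat a pose let the fingers close. It gives the time, the measured TCP pose, the force, the opening and the grip force at its end, in the units of the state.
- manip.get_state(): the state, without advancing time (a new reading comes with each control period).
- cams.read_camera(name): name is "scene" or "top" or "wrist"; returns (picture, depth): 384x512x3 uint8, blue, green, red; 384x512 float32, m along the optical axis (not along the pixel's ray), 0 where there is no reading.
- cams.camera_model(name): a dict with "vfov" (degrees; the focal length in pixels is half the picture's height over the tangent of half this angle, whatever the lens; pixels are square), "cx", "cy" (the principal point, pixels), "origin" and "orientation" of the camera in the world. Camera axes: x right, y down, z forward; pixel columns grow to the right and rows downward; lengths in m; the calibration is good to about 2 mm. A picture is of the moment at which its call begins: read the wrist's pose just before it. camera_model takes no time and is no camera call; for the wrist camera it gives the pose at the moment of the call.
- ticket.close_job(): hands the job in; it is judged then, once.
The state is a dict: "time": time; "joint_pos": joint angles; "joint_velocities": joint speeds; "effort": joint torques, N m; "eef_pos": TCP position; "tcp_rot": TCP orientation; "contact_force": force on the tool from outside, world axes, zero at the start; "ft_torque": the same for the moment, N m; "finger_gap": opening from 0.0 (shut) to 1.0 (fully open); "grip_force": force on a finger pad.
Only numpy, scipy, OpenCV 4.12 (cv2) and the standard library are available. Lean on these libraries where they do the work, as an engineer would, in place of code of your own. Each camera call takes 0.05 s, during which the arm holds its last target. There are 200 camera calls.

## Working session

There is one attempt and no reset: what is moved stays moved. The work goes in short steps, Python scripts to look and compute and a shell command to move; the robot and the scene stay as the last step left them, time stands still between calls to the robot, and variables do not carry over. Pictures are saved under pics/ and viewed, at most 14 in all, crops included, and the job is handed in when it is done.

```bash
mkdir -p pics; ls
python3 - <<'E'
from plant import manip,cams
import cv2,numpy as np
print(manip.get_state())
for n in ("top","scene"):
    p,d=cams.read_camera(n); m=cams.camera_model(n); print(n,m)
    cv2.imwrite(f"pics/{n}0.png",cv2.resize(p,(800,600),interpolation=cv2.INTER_CUBIC)); np.savez(f"{n}0.npz",p=p,d=d)
E
```

```text
pics
{'time': 0.0, 'joint_pos': array([-1.30404399,  0.39922049,  0.04504581,  1.53789293, -0.01873098,
        1.20691529, -0.05067612]), 'joint_velocities': array([ 4.31525010e-04, -1.10222171e-04, -1.60810529e-04, -8.95232360e-05,
        2.06736616e-04,  4.46796844e-04, -5.54900632e-04]), 'effort': array([-1.44574760e-04, -4.75127113e+01,  1.36436451e+00, -2.54210311e+01,
        1.15290389e-02,  9.53205570e-03, -7.73198508e-06]), 'eef_pos': array([0.23222041, 0.60640893, 0.23023955]), 'tcp_rot': array([-0.57110371, -3.08898868,  0.00313852]), 'contact_force': array([ 0.94566193, -0.24825861,  0.45864852]), 'ft_torque': array([ 0.0405004 , -0.00301277,  0.05300893]), 'grip_force': 0.0, 'finger_gap': 1.0008467020372736}
top {'vfov': 50.78408602682564, 'cx': 263.648286172403, 'cy': 190.51914258568846, 'origin': array([ 0.51486033, -0.00156518,  1.0930817 ]), 'orientation': array([-2.20504911,  2.1959139 , -0.07058815])}
scene {'vfov': 42.99809483517213, 'cx': 253.7921379337291, 'cy': 194.51201886501286, 'origin': array([ 1.08751299, -0.52761228,  1.1727775 ]), 'orientation': array([-2.39816506, -1.02952194,  0.28722217])}
```

View pics/top0.png

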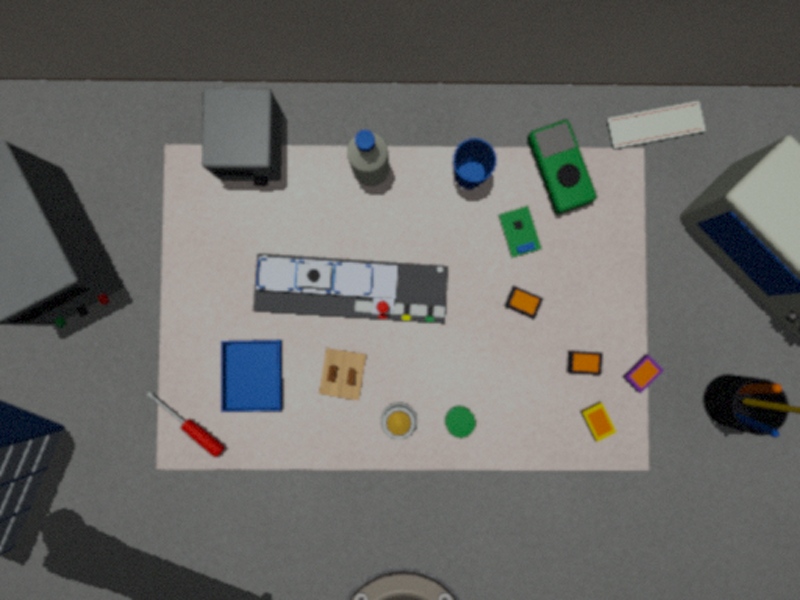

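View pics/scene0.png

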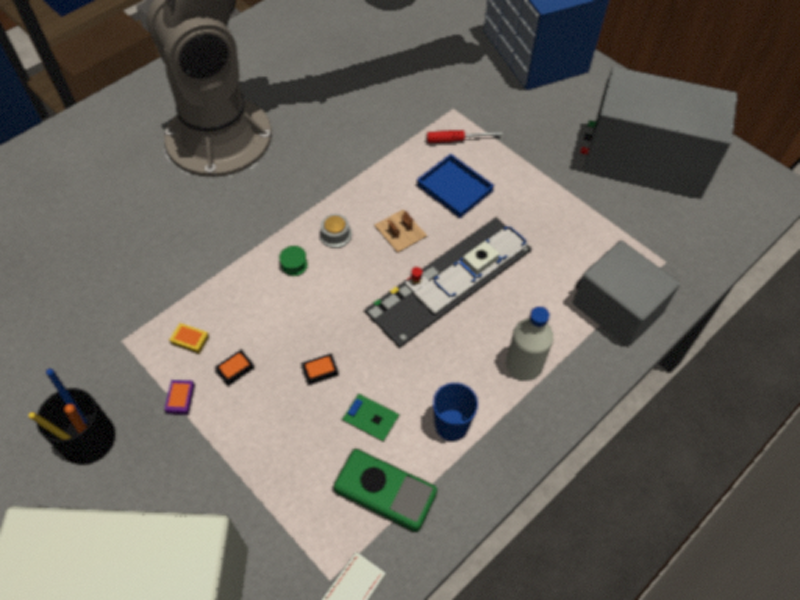

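Top view (800 px scale): knob (383,308); finished unit (314,275); tray (252,376); stand (343,373). Two black shells lie orange side up at (524,302) and (585,363). The purple and yellow ones are decoys. I'll convert these to positions.

```bash
cat > h.py <<'E'
import numpy as np, cv2
from scipy.spatial.transform import Rotation as R
from plant import manip,cams
def ray(m,u,v,z):
    f=192/np.tan(np.radians(m["vfov"])/2)
    Rm=R.from_rotvec(m["orientation"]).as_matrix()
    d=Rm@np.array([(u-m["cx"])/f,(v-m["cy"])/f,1]); o=np.array(m["origin"])
    return o+d*(z-o[2])/d[2]
def pose(yaw,tilt):
    """tool down; yaw: world direction (deg) of tool y; tilt deg: rotation about tool y"""
    y=np.array([np.cos(np.radians(yaw)),np.sin(np.radians(yaw)),0]); z=np.array([0,0,-1.])
    M=R.from_matrix(np.column_stack([np.cross(y,z),y,z]))
    return M*R.from_rotvec([0,np.radians(tilt),0])
def go(p,rot,back=0.0,n=1):
    """print shift/turn from the present pose to TCP pose; back: p is this far behind TCP along tool z"""
    s=manip.get_state(); p=np.array(p)+rot.apply([0,0,back])
    r0=R.from_rotvec(s["tcp_rot"]); sh=r0.inv().apply(p-s["eef_pos"])/.3
    t=(r0.inv()*rot).as_rotvec()/np.radians(30)
    print("xyz",sh.round(3).tolist(),"turn",t.round(3).tolist(),"target",p.round(4),"rows>=",int(max(np.ceil(np.linalg.norm(sh)*300/41.7),np.ceil(np.linalg.norm(t)*30/7.16))))
def show(name,fn,crop=None,k=1.5625):
    m=cams.camera_model(name); p,d=cams.read_camera(name); np.savez("last.npz",p=p,d=d,**m)
    q=p if crop is None else p[crop[1]:crop[3],crop[0]:crop[2]]
    cv2.imwrite("pics/"+fn,cv2.resize(q,None,fx=k,fy=k,interpolation=cv2.INTER_CUBIC)); return m,p,d
def st():
    s=manip.get_state(); print(round(s["time"],2),s["eef_pos"].round(4),s["tcp_rot"].round(3),"F",s["contact_force"].round(1),"gap",round(s["finger_gap"]*85.4,1),"grip",round(s["grip_force"],1),"q",s["joint_pos"].round(2))
E
python3 - <<'E'
from h import *
z=np.load("top0.npz"); p=z["p"]; m=cams.camera_model("top")
P=lambda U,V,h: ray(m,(U+.5)/1.5625-.5,(V+.5)/1.5625-.5,h).round(4)
for n,U,V,h in [("knob",383,308,.054),("fin",314,275,.046),("fx1",257,254,.012),("fx2",448,265,.012),("fx3",446,323,.012),("fx4",254,312,.012),("trayA",222,341,.022),("B",282,341,.022),("C",282,411,.022),("D",222,411,.022),("slotA",325,348,.004),("slotB",367,352,.004),("slotC",360,399,.004),("slotD",320,394,.004)]: print(n,P(U,V,h))
hsv=cv2.cvtColor(p,cv2.COLOR_BGR2HSV)
k=cv2.inRange(hsv,(4,150,100),(18,255,255)); 
for c in cv2.findContours(k,0,2)[0]:
    if cv2.contourArea(c)>30:
        r=cv2.minAreaRect(c); b=cv2.boxPoints(r); w=np.array([ray(m,*q,.018) for q in b])
        e=[w[1]-w[0],w[2]-w[1]]; L=max(e,key=np.linalg.norm)
        print("orange",np.array(r[0]).round(1),ray(m,*r[0],.018).round(4),[round(np.linalg.norm(q),4) for q in e],"long dir deg",round(np.degrees(np.arctan2(L[1],L[0])),1))
E
```

```text
knob [0.5527 0.0344 0.054 ]
fin [0.6073 0.1495 0.046 ]
fx1 [0.6459 0.2523 0.012 ]
fx2 [ 0.6287 -0.0754  0.012 ]
fx3 [ 0.529 -0.072  0.012]
fx4 [0.5465 0.2558 0.012 ]
trayA [0.4971 0.3063 0.022 ]
B [0.4975 0.2055 0.022 ]
C [0.3803 0.2038 0.022 ]
D [0.3801 0.304  0.022 ]
slotA [0.4854 0.1352 0.004 ]
slotB [0.4789 0.0631 0.004 ]
slotC [0.3987 0.0745 0.004 ]
slotD [0.407  0.1428 0.004 ]
orange [383.6 269.7] [ 0.3631 -0.332   0.018 ] [np.float64(0.0226), np.float64(0.0374)] long dir deg -153.7
orange [412.  238.5] [ 0.4455 -0.4086  0.018 ] [np.float64(0.0398), np.float64(0.0242)] long dir deg -45.6
orange [375.  231.5] [ 0.4637 -0.3102  0.018 ] [np.float64(0.0427), np.float64(0.0291)] long dir deg -89.8
orange [335.3 192.7] [ 0.5664 -0.205   0.018 ] [np.float64(0.0303), np.float64(0.0441)] long dir deg -113.0
```

Run:
```python
from h import *
go([.5527,.0344,.18],pose(-3,0))
```

```text
xyz [-1.679, -1.399, 0.171] turn [-0.003, 0.002, 2.402] target [0.5527 0.0344 0.18  ] rows>= 16
```

```bash
A='{"turn":[0,0,0],"xyz":[-0.84,-0.7,0.085],"hand":50}'; 
python3 -m handwheel '[{"turn":[0,0,0],"xyz":[-0.84,-0.7,0.085],"hand":50},{"turn":[0,0,0],"xyz":[-0.84,-0.7,0.085],"hand":50},{"turn":[0,0,0],"xyz":[-0.84,-0.7,0.085],"hand":50},{"turn":[0,0,0],"xyz":[-0.84,-0.7,0.085],"hand":50},{"turn":[0,0,0],"xyz":[-0.84,-0.7,0.085],"hand":50},{"turn":[0,0,0],"xyz":[-0.84,-0.7,0.085],"hand":50},{"turn":[0,0,0],"xyz":[-0.84,-0.7,0.085],"hand":50},{"turn":[0,0,0],"xyz":[-0.84,-0.7,0.085],"hand":50},{"turn":[0,0,0],"xyz":[-0.84,-0.7,0.085],"hand":50}]' 60
python3 -m handwheel '[{"turn":[0,0,0],"xyz":[-0.84,-0.7,0.085],"hand":50},{"turn":[0,0,0],"xyz":[-0.84,-0.7,0.085],"hand":50},{"turn":[0,0,0],"xyz":[-0.84,-0.7,0.085],"hand":50},{"turn":[0,0,0],"xyz":[-0.84,-0.7,0.085],"hand":50},{"turn":[0,0,0],"xyz":[-0.84,-0.7,0.085],"hand":50},{"turn":[0,0,0],"xyz":[-0.84,-0.7,0.085],"hand":50},{"turn":[0,0,0],"xyz":[-0.84,-0.7,0.085],"hand":50},{"turn":[0,0,0],"xyz":[-0.84,-0.7,0.085],"hand":50},{"turn":[0,0,0],"xyz":[-0.84,-0.7,0.085],"hand":50}]' 
for i in 1 2 3; do python3 -m handwheel '[{"turn":[0,0,0.8],"xyz":[0,0,0],"hand":50},{"turn":[0,0,0.8],"xyz":[0,0,0],"hand":50},{"turn":[0,0,0.8],"xyz":[0,0,0],"hand":50},{"turn":[0,0,0.8],"xyz":[0,0,0],"hand":50},{"turn":[0,0,0.8],"xyz":[0,0,0],"hand":50}]'; done
python3 - <<'E'
from h import *
st(); show("wrist","w1.png"); m=cams.camera_model("wrist"); print(m)
E
```

```text
time: 0.85
eef_pos: [0.3968, 0.3116, 0.2051]
tcp_rot: [0.591, 3.084, -0.008]
contact_force: [0.2, -0.4, 0.5]
finger_gap: 0.587
grip_force: 0.0
time: 1.6
eef_pos: [0.5553, 0.0252, 0.18]
tcp_rot: [0.589, 3.083, -0.009]
contact_force: [-0.5, -0.3, 0.6]
finger_gap: 0.59
grip_force: 0.0
time: 2.02
eef_pos: [0.5526, 0.0351, 0.1799]
tcp_rot: [-1.201, -2.902, 0.001]
contact_force: [-0.4, -0.7, -0.9]
finger_gap: 0.589
grip_force: 0.0
time: 2.43
eef_pos: [0.5527, 0.0351, 0.1801]
tcp_rot: [-1.777, -2.59, 0.001]
contact_force: [-0.4, 0.6, -0.3]
finger_gap: 0.584
grip_force: 0.0
time: 2.85
eef_pos: [0.5528, 0.035, 0.1801]
tcp_rot: [-2.276, -2.166, 0.001]
contact_force: [0.4, 0.8, 0.7]
finger_gap: 0.581
grip_force: 0.0
2.85 [0.5528 0.035  0.1801] [-2.276e+00 -2.166e+00  1.000e-03] F [0.4 0.8 0.7] gap 49.6 grip 0.0 q [-0.66  0.33  0.64  1.84 -0.23  1.05  0.02]
{'vfov': 62.43547637868677, 'cx': 256.26456574128434, 'cy': 184.7247234347581, 'origin': array([0.55718799, 0.11733001, 0.32314146]), 'orientation': array([ 2.81507853, -0.06644017, -0.0119701 ])}
```

View pics/w1.png

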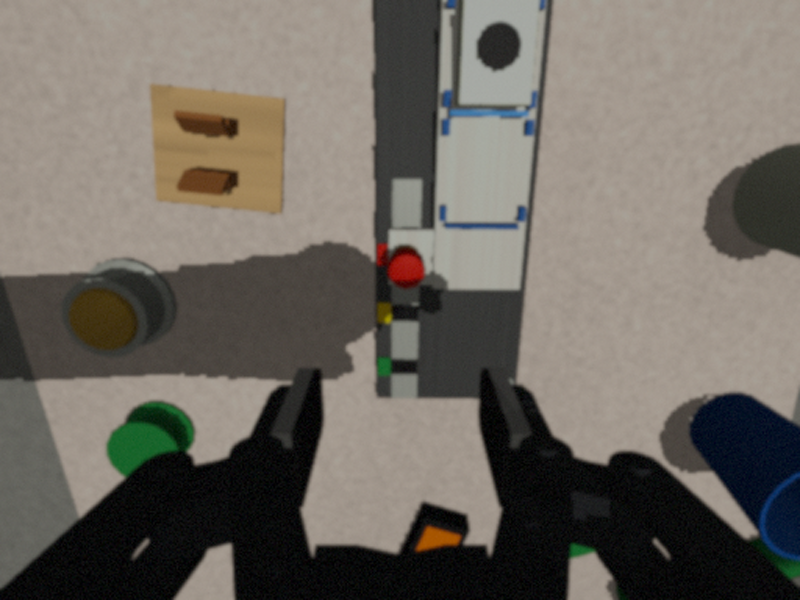

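The wrist view shows the knob top at (407,266), pocket 1 around (485,173), the finished unit's lens at (499,46), and the stand's corners at (151,85), (284,97), (280,212) and (156,198).

Run:
```python
from h import *
m=cams.camera_model("wrist")
P=lambda U,V,h: ray(m,(U+.5)/1.5625-.5,(V+.5)/1.5625-.5,h).round(4)
for n,U,V,h in [("knob",407,266,.054),("lens",499,46,.047),("p1a",443,215,.03),("p1b",522,215,.03),("p1c",529,127,.03),("p1d",446,127,.03),("s",151,85,.004),("s",284,97,.004),("s",280,212,.004),("s",156,198,.004),("fxa",375,398,.012),("fxb",516,398,.012),("fxc",374,100,.012)]: print(n,P(U,V,h))
k=P(407,266,.054); go([k[0],k[1],.034],pose(-3,0))
```

```text
knob [0.5569 0.04   0.054 ]
lens [0.6083 0.1512 0.047 ]
p1a [0.5796 0.0636 0.03  ]
p1b [0.6266 0.0614 0.03  ]
p1c [0.629  0.1111 0.03  ]
p1d [0.5823 0.1133 0.03  ]
s [0.4089 0.1451 0.004 ]
s [0.4875 0.1347 0.004 ]
s [0.4764 0.0658 0.004 ]
s [0.3981 0.0785 0.004 ]
fxa [ 0.5297 -0.0692  0.012 ]
fxb [ 0.6306 -0.074   0.012 ]
fxc [0.5419 0.1301 0.012 ]
xyz [0.018, 0.013, 0.487] turn [-0.001, -0.0, 0.008] target [0.5569 0.04   0.034 ] rows>= 4
```

```bash
python3 -m handwheel '[{"turn":[0,0,0],"xyz":[0.01,0.007,0.487],"hand":45},{"turn":[0,0,0],"xyz":[0.01,0.007,0.487],"hand":45},{"turn":[0,0,0],"xyz":[0.01,0.007,0.487],"hand":45},{"turn":[0,0,0],"xyz":[0.01,0.007,0.487],"hand":45},{"turn":[0,0,0],"xyz":[0.01,0.007,0.487],"hand":45},{"turn":[0,0,0],"xyz":[0.01,0.007,0.487],"hand":45}]'
python3 -m handwheel '[{"turn":[0,0,0],"xyz":[0,0,0],"hand":10},{"turn":[0,0,0],"xyz":[0,0,0],"hand":10},{"turn":[0,0,0],"xyz":[0,0,0],"hand":10},{"turn":[0,0,0],"xyz":[0,0,0],"hand":10},{"turn":[0,0,0],"xyz":[0,0,0],"hand":10},{"turn":[0,0,0],"xyz":[0,0,0],"hand":10}]' 70
```

```text
time: 3.4
eef_pos: [0.5546, 0.0373, 0.0336]
tcp_rot: [-2.276, -2.164, 0.003]
contact_force: [0.5, -0.1, 0.2]
finger_gap: 0.529
grip_force: 0.0
time: 3.9
eef_pos: [0.5562, 0.0375, 0.0368]
tcp_rot: [2.277, 2.164, 0.004]
contact_force: [-2.7, 0.5, 5.0]
finger_gap: 0.23
grip_force: 68.2
```

```bash
python3 -m handwheel '[{"turn":[0,0,0],"xyz":[0,0,-0.02],"hand":10},{"turn":[0,0,0],"xyz":[0,0,-0.049],"hand":10},{"turn":[0,0,0],"xyz":[0,0,-0.049],"hand":10},{"turn":[0,0,0],"xyz":[0,0,-0.049],"hand":10},{"turn":[0,0,0],"xyz":[0,0,-0.049],"hand":10}]'
python3 - <<'E'
from h import *
st(); show("wrist","w2.png",(180,60,400,384),2)
E
```

```text
time: 4.32
eef_pos: [0.556, 0.0375, 0.0491]
tcp_rot: [2.277, 2.163, 0.002]
contact_force: [3.2, -0.1, -9.5]
finger_gap: 0.226
grip_force: 71.3
4.32 [0.556  0.0375 0.0491] [2.277e+00 2.163e+00 2.000e-03] F [ 3.2 -0.1 -9.5] gap 19.3 grip 71.3 q [-0.58  0.51  0.56  1.94 -0.37  0.79  0.13]
```

View pics/w2.png

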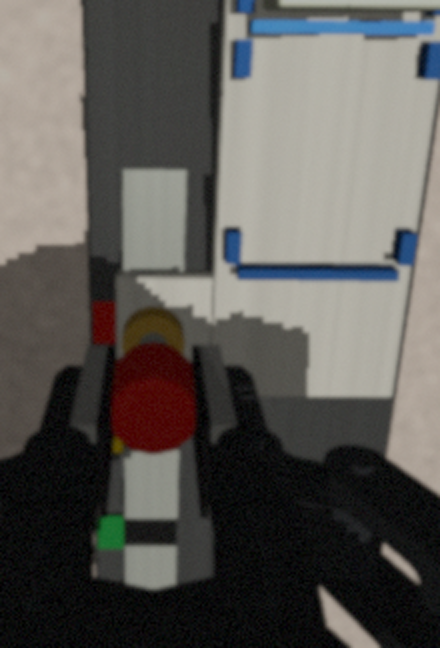

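The knob is up, with the brass bushing free below it and a spring load of about 9 N. Sliding 80 mm, then letting it down.

```bash
python3 -m handwheel '[{"turn":[0,0,0],"xyz":[-0.04,0,0],"hand":10},{"turn":[0,0,0],"xyz":[-0.08,0,0],"hand":10},{"turn":[0,0,0],"xyz":[-0.12,0,0],"hand":10},{"turn":[0,0,0],"xyz":[-0.16,0,0],"hand":10},{"turn":[0,0,0],"xyz":[-0.2,0,0],"hand":10},{"turn":[0,0,0],"xyz":[-0.235,0,0],"hand":10},{"turn":[0,0,0],"xyz":[-0.265,0,0],"hand":10},{"turn":[0,0,0],"xyz":[-0.267,0,0],"hand":10},{"turn":[0,0,0],"xyz":[-0.267,0,0],"hand":10}]' 
python3 -m handwheel '[{"turn":[0,0,0],"xyz":[0,0,0.02],"hand":10},{"turn":[0,0,0],"xyz":[0,0,0.043],"hand":10},{"turn":[0,0,0],"xyz":[0,0,0.043],"hand":10},{"turn":[0,0,0],"xyz":[0,0,0.043],"hand":10}]' 
python3 -m handwheel '[{"turn":[0,0,0],"xyz":[0,0,0],"hand":45},{"turn":[0,0,0],"xyz":[0,0,0],"hand":45},{"turn":[0,0,0],"xyz":[0,0,0],"hand":45},{"turn":[0,0,0],"xyz":[0,0,0],"hand":45}]' 
python3 -m handwheel '[{"turn":[0,0,0],"xyz":[0.1,0,-0.48],"hand":50},{"turn":[0,0,0],"xyz":[0.1,0,-0.48],"hand":50},{"turn":[0,0,0],"xyz":[0.1,0,-0.48],"hand":50},{"turn":[0,0,0],"xyz":[0.1,0,-0.48],"hand":50},{"turn":[0,0,0],"xyz":[0.1,0,-0.48],"hand":50},{"turn":[0,0,0],"xyz":[0.1,0,-0.48],"hand":50}]'
python3 - <<'E'
from h import *
st(); show("wrist","w3.png")
E
```

```text
time: 5.12
eef_pos: [0.5509, -0.0451, 0.049]
tcp_rot: [2.279, 2.16, -0.002]
contact_force: [2.5, -2.0, -8.3]
finger_gap: 0.23
grip_force: 71.3
time: 5.45
eef_pos: [0.5512, -0.0431, 0.0368]
tcp_rot: [-2.278, -2.163, 0.0]
contact_force: [-0.1, -2.5, 4.2]
finger_gap: 0.224
grip_force: 72.6
time: 5.78
eef_pos: [0.5507, -0.0419, 0.0358]
tcp_rot: [-2.276, -2.163, 0.0]
contact_force: [0.5, 0.0, 0.1]
finger_gap: 0.528
grip_force: 0.0
time: 6.28
eef_pos: [0.5533, -0.0118, 0.1811]
tcp_rot: [2.276, 2.164, 0.004]
contact_force: [0.1, -0.5, -0.3]
finger_gap: 0.587
grip_force: 0.0
6.28 [ 0.5533 -0.0118  0.1811] [2.276 2.164 0.004] F [ 0.1 -0.5 -0.3] gap 50.2 grip 0.0 q [-0.59  0.33  0.66  1.84 -0.23  1.04  0.11]
```

View pics/w3.png

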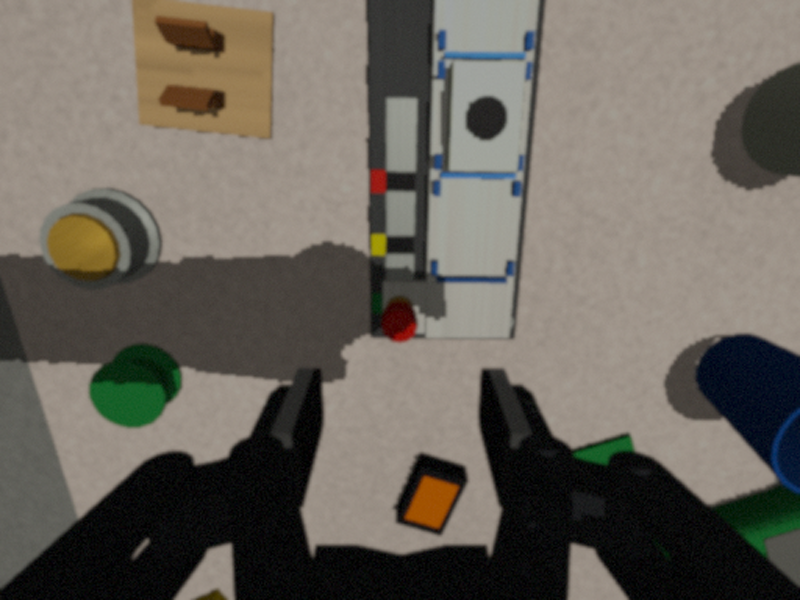

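The carriage is at the green mark, with the knob at (400,322) and the finished unit's lens at (487,117). I'll check the knob height by depth and measure the pockets.

```bash
cat >> h.py <<'E'
def hgt(m,d,U,V,k=1.5625):
    u=(U+.5)/k-.5; v=(V+.5)/k-.5; f=192/np.tan(np.radians(m["vfov"])/2)
    z=np.median(d[int(v)-1:int(v)+3,int(u)-1:int(u)+3]); Rm=R.from_rotvec(m["orientation"]).as_matrix()
    return (Rm@(np.array([(u-m["cx"])/f,(v-m["cy"])/f,1])*z)+m["origin"]).round(4)
E
python3 - <<'E'
from h import *
m=dict(np.load("last.npz")); d=m["d"]
P=lambda U,V,h: ray(m,(U+.5)/1.5625-.5,(V+.5)/1.5625-.5,h).round(4)
print("knob",hgt(m,d,400,324),P(400,323,.054),"lens",hgt(m,d,487,117),P(487,117,.047),"bench",hgt(m,d,300,300))
for n,U,V in [("p1",435,188),("p1",518,188),("p1",510,267),("p1",432,267),("p2",529,69),("p2",440,69),("p2",522,162),("p2",437,162),]: print(n,P(U,V,.03))
E
```

```text
knob [ 0.552  -0.042   0.0544] [ 0.552  -0.0416  0.054 ] lens [0.6037 0.0708 0.0475] [0.6037 0.0709 0.047 ] bench [ 0.4826 -0.0427  0.0013]
p1 [0.5763 0.033  0.03  ]
p1 [0.625  0.0305 0.03  ]
p1 [ 0.6213 -0.0176  0.03  ]
p1 [ 0.5732 -0.0152  0.03  ]
p2 [0.6293 0.0945 0.03  ]
p2 [0.5808 0.0969 0.03  ]
p2 [0.6269 0.0453 0.03  ]
p2 [0.5779 0.0477 0.03  ]
```

Run:
```python
from h import *
go([.6037,.071,.028],pose(-3.5,0))
```

```text
xyz [0.285, 0.158, 0.505] turn [-0.002, -0.001, 0.019] target [0.6037 0.071  0.028 ] rows>= 5
```

```bash
python3 -m handwheel '[{"turn":[0,0,0.02],"xyz":[0.285,0.158,0.2],"hand":58},{"turn":[0,0,0.02],"xyz":[0.285,0.158,0.2],"hand":58},{"turn":[0,0,0.02],"xyz":[0.285,0.158,0.2],"hand":58},{"turn":[0,0,0.02],"xyz":[0.285,0.158,0.3],"hand":58},{"turn":[0,0,0.02],"xyz":[0.285,0.158,0.4],"hand":58},{"turn":[0,0,0.02],"xyz":[0.285,0.158,0.505],"hand":58},{"turn":[0,0,0.02],"xyz":[0.285,0.158,0.505],"hand":58},{"turn":[0,0,0.02],"xyz":[0.285,0.158,0.505],"hand":58}]' 40
python3 -m handwheel '[{"turn":[0,0,0],"xyz":[0,0,0],"hand":25},{"turn":[0,0,0],"xyz":[0,0,0],"hand":25},{"turn":[0,0,0],"xyz":[0,0,0],"hand":25},{"turn":[0,0,0],"xyz":[0,0,0],"hand":25},{"turn":[0,0,0],"xyz":[0,0,0],"hand":25},{"turn":[0,0,0],"xyz":[0,0,0],"hand":25}]'
python3 -m handwheel '[{"turn":[0,0,0],"xyz":[0,0,-0.1],"hand":25},{"turn":[0,0,0],"xyz":[0,0,-0.2],"hand":25},{"turn":[0,0,0],"xyz":[0,0,-0.3],"hand":25},{"turn":[0,0,0],"xyz":[0,0,-0.3],"hand":25},{"turn":[0,0,0],"xyz":[0,0,-0.3],"hand":25}]'
python3 - <<'E'
from h import *
go([.4388,.255,.112],pose(-3.5,0)); go([.4388,.255,.012],pose(-3.5,0))
E
```

```text
time: 7.0
eef_pos: [0.6018, 0.0694, 0.026]
tcp_rot: [-2.288, -2.148, 0.009]
contact_force: [-0.3, -0.3, 0.6]
finger_gap: 0.68
grip_force: 0.0
time: 7.5
eef_pos: [0.6051, 0.0704, 0.0299]
tcp_rot: [2.289, 2.151, 0.003]
contact_force: [-0.5, -1.6, 6.4]
finger_gap: 0.433
grip_force: 41.5
time: 7.92
eef_pos: [0.6056, 0.0706, 0.1204]
tcp_rot: [2.288, 2.151, 0.006]
contact_force: [0.2, -0.7, -1.6]
finger_gap: 0.435
grip_force: 40.8
xyz [0.579, -0.593, 0.027] turn [0.007, -0.003, -0.002] target [0.4388 0.255  0.112 ] rows>= 6
xyz [0.578, -0.594, 0.36] turn [0.007, -0.003, -0.002] target [0.4388 0.255  0.012 ] rows>= 7
```

```bash
python3 -m handwheel '[{"turn":[0,0,0],"xyz":[0.58,-0.594,0],"hand":25},{"turn":[0,0,0],"xyz":[0.58,-0.594,0],"hand":25},{"turn":[0,0,0],"xyz":[0.58,-0.594,0],"hand":25},{"turn":[0,0,0],"xyz":[0.58,-0.594,0],"hand":25},{"turn":[0,0,0],"xyz":[0.58,-0.594,0],"hand":25},{"turn":[0,0,0],"xyz":[0.58,-0.594,0],"hand":25},{"turn":[0,0,0],"xyz":[0.58,-0.594,0.12],"hand":25},{"turn":[0,0,0],"xyz":[0.58,-0.594,0.24],"hand":25},{"turn":[0,0,0],"xyz":[0.58,-0.594,0.35],"hand":25},{"turn":[0,0,0],"xyz":[0.58,-0.594,0.36],"hand":25}]'
python3 -m handwheel '[{"turn":[0,0,0],"xyz":[0,0,0],"hand":25},{"turn":[0,0,0],"xyz":[0,0,0],"hand":25},{"turn":[0,0,0],"xyz":[0,0,0],"hand":60},{"turn":[0,0,0],"xyz":[0,0,0],"hand":60},{"turn":[0,0,0],"xyz":[0,0,0],"hand":60},{"turn":[0,0,0],"xyz":[0,0,0],"hand":60},{"turn":[0,0,0],"xyz":[0,0,-0.1],"hand":60},{"turn":[0,0,0],"xyz":[0,0,-0.4],"hand":60},{"turn":[0,0,0],"xyz":[0,0,-0.5],"hand":60},{"turn":[0,0,0],"xyz":[0,0,-0.6],"hand":60}]'
python3 - <<'E'
from h import *
m,p,d=show("wrist","w4.png"); show("top","t4.png")
z=np.load("last.npz"); p=z["p"]; m=cams.camera_model("top")
hsv=cv2.cvtColor(p,cv2.COLOR_BGR2HSV); k=cv2.inRange(hsv,(4,150,100),(18,255,255))
for c in cv2.findContours(k,0,2)[0]:
    if cv2.contourArea(c)>30:
        r=cv2.minAreaRect(c); print(ray(m,*r[0],.018).round(4),r)
st(); go([.4637,-.3102,.2],pose(0,-30))
E
```

```text
time: 8.75
eef_pos: [0.435, 0.2548, 0.0064]
tcp_rot: [-2.287, -2.153, 0.008]
contact_force: [0.5, -0.6, -0.5]
finger_gap: 0.445
grip_force: 19.6
time: 9.58
eef_pos: [0.4369, 0.2545, 0.1673]
tcp_rot: [2.29, 2.151, -0.001]
contact_force: [0.0, 0.8, 0.6]
finger_gap: 0.701
grip_force: 0.0
[ 0.3626 -0.3322  0.018 ] ((383.7000427246094, 269.9000549316406), (13.86362075805664, 8.497058868408203), 63.43495178222656)
[ 0.4455 -0.4086  0.018 ] ((412.00006103515625, 238.50003051757812), (9.192388534545898, 14.849242210388184), 45.0)
[ 0.4637 -0.3089  0.018 ] ((374.5, 231.5), (11.0, 17.0), 90.0)
[ 0.5661 -0.2053  0.018 ] ((335.3706970214844, 192.80174255371094), (17.06983757019043, 11.423662185668945), 23.198591232299805)
9.68 [0.4418 0.2575 0.1725] [-2.29  -2.151 -0.023] F [ 1.4  0.2 -0.1] gap 60.3 grip 0.0 q [-1.15  0.24  0.63  1.96 -0.17  0.98 -0.51]
xyz [-1.883, 0.192, -0.11] turn [-0.012, -1.019, -0.122] target [ 0.4637 -0.3102  0.2   ] rows>= 14
```

View pics/t4.png

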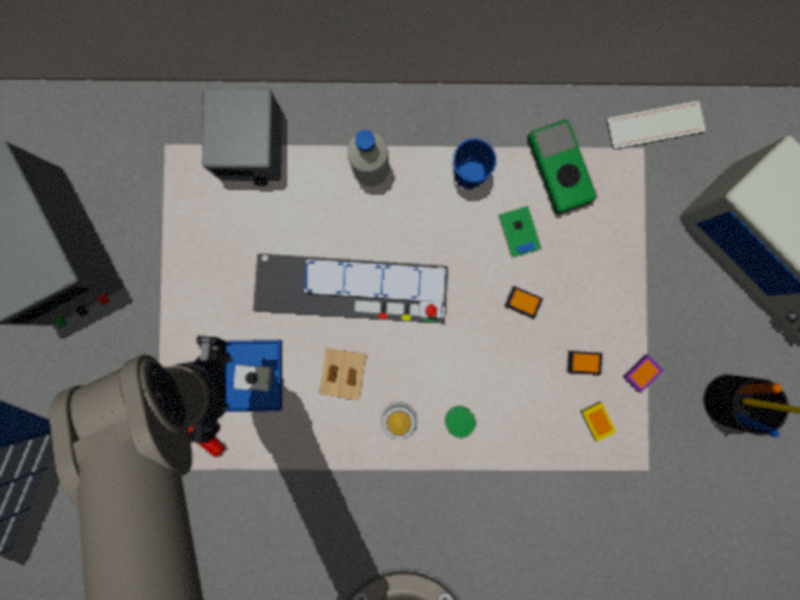

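The unit is in the tray, both shells are where they were, and the three pockets are empty. Next I go above the nearer shell and look.

Run:
```python
from h import *
go([.5661,-.17,.2],pose(-23,0))
```

```text
xyz [-1.395, 0.503, -0.102] turn [0.015, -0.023, 0.647] target [ 0.5661 -0.17    0.2   ] rows>= 11
```

```bash
python3 -m handwheel '[{"turn":[0,0,0],"xyz":[-0.7,0.25,-0.1],"hand":58},{"turn":[0,0,0],"xyz":[-0.7,0.25,-0.1],"hand":58},{"turn":[0,0,0],"xyz":[-0.7,0.25,-0.1],"hand":58},{"turn":[0,0,0],"xyz":[-0.7,0.25,-0.1],"hand":58},{"turn":[0,0,0],"xyz":[-0.7,0.25,-0.1],"hand":58},{"turn":[0,0,0],"xyz":[-0.7,0.25,-0.1],"hand":58},{"turn":[0,0,0],"xyz":[-0.7,0.25,-0.1],"hand":58}]'
python3 -m handwheel '[{"turn":[0,0,0.65],"xyz":[-0.7,0.25,0],"hand":58},{"turn":[0,0,0.65],"xyz":[-0.7,0.25,0],"hand":58},{"turn":[0,0,0.65],"xyz":[-0.7,0.25,0],"hand":58},{"turn":[0,0,0.65],"xyz":[-0.7,0.25,0],"hand":58},{"turn":[0,0,0.65],"xyz":[-0.7,0.25,0],"hand":58},{"turn":[0,0,0.65],"xyz":[-0.7,0.25,0],"hand":58},{"turn":[0,0,0.65],"xyz":[-0.7,0.25,0],"hand":58},{"turn":[0,0,0.65],"xyz":[-0.7,0.25,0],"hand":58}]'
python3 - <<'E'
from h import *
st();m,p,d=show("wrist","w5.png"); 
hsv=cv2.cvtColor(p,cv2.COLOR_BGR2HSV); k=cv2.inRange(hsv,(4,150,80),(18,255,255))
for c in cv2.findContours(k,0,2)[0]:
    if cv2.contourArea(c)>60:
        r=cv2.minAreaRect(c); w=np.array([ray(m,*q,.018) for q in cv2.boxPoints(r)]); print(ray(m,*r[0],.018).round(4),(w[1]-w[0]).round(4),(w[2]-w[1]).round(4),np.array(r[0])*1.5625)
E
```

```text
time: 10.27
eef_pos: [0.5001, 0.0349, 0.1964]
tcp_rot: [2.297, 2.139, 0.001]
contact_force: [0.5, 0.3, 0.3]
finger_gap: 0.679
grip_force: 0.0
time: 10.93
eef_pos: [0.5606, -0.1729, 0.1947]
tcp_rot: [-2.62, -1.731, 0.001]
contact_force: [0.9, 0.9, 0.3]
finger_gap: 0.677
grip_force: 0.0
10.93 [ 0.5606 -0.1729  0.1947] [-2.620e+00 -1.731e+00  1.000e-03] F [0.9 0.9 0.3] gap 57.8 grip 0.0 q [-0.4   0.43  0.83  1.75 -0.35  1.12  0.14]
[ 0.4508 -0.3995  0.018 ] [ 0.0046  0.0065 -0.    ] [ 0.0253 -0.0218  0.    ] [385.56990623 547.56436348]
[ 0.4645 -0.309   0.018 ] [0.0299 0.0017 0.    ] [-0.0033 -0.0466  0.    ] [354.78179455 457.77215958]
[ 0.5717 -0.1945  0.018 ] [ 0.0269 -0.0114  0.    ] [-0.0072 -0.0185  0.    ] [428.125 275.   ]
```

View pics/w5.png

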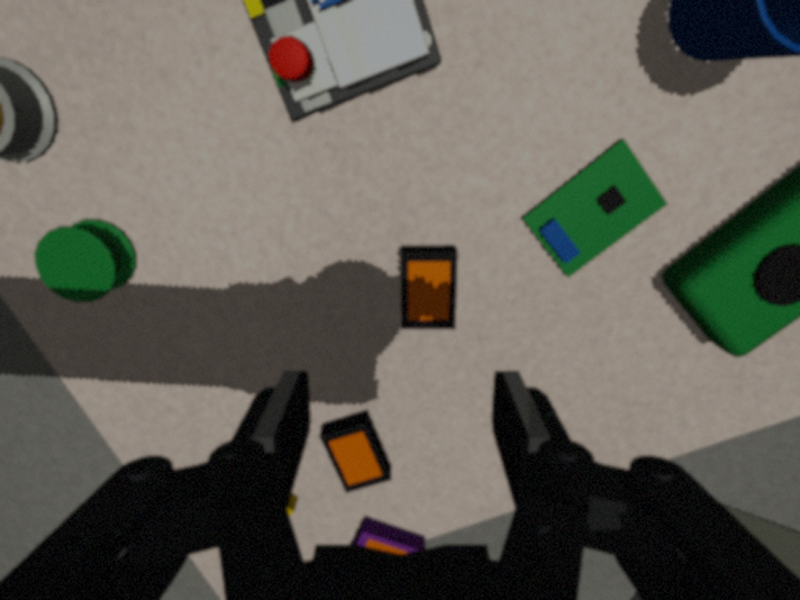

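Shell 2's orange panel spans (407,259) to (452,320), so its centre is (429,290), and it is already square to the tool at yaw -23.

Run:
```python
from h import *
m=dict(np.load("last.npz"))
P=lambda U,V,h: ray(m,(U+.5)/1.5625-.5,(V+.5)/1.5625-.5,h).round(4)
c=P(429.5,290,.018); print(c,P(407,259,.018)-P(407,320,.018),P(452,320,.018)-P(407,320,.018))
for h in (.09,.01): go([c[0],c[1],h],pose(-23,-30),.0075)
```

```text
[ 0.5685 -0.2046  0.018 ] [0.017  0.0405 0.    ] [ 0.0288 -0.0123  0.    ]
xyz [-0.105, 0.068, 0.37] turn [-0.004, -1.003, 0.002] target [ 0.567  -0.2081  0.0835] rows>= 5
xyz [-0.105, 0.068, 0.637] turn [-0.004, -1.003, 0.002] target [ 0.567  -0.2081  0.0035] rows>= 5
```

```bash
python3 -m handwheel '[{"turn":[0,-1,0],"xyz":[-0.105,0.068,0.37],"hand":58},{"turn":[0,-1,0],"xyz":[-0.105,0.068,0.37],"hand":58},{"turn":[0,-1,0],"xyz":[-0.105,0.068,0.37],"hand":58},{"turn":[0,-1,0],"xyz":[-0.105,0.068,0.37],"hand":58},{"turn":[0,-1,0],"xyz":[-0.105,0.068,0.37],"hand":58},{"turn":[0,-1,0],"xyz":[-0.105,0.068,0.5],"hand":58},{"turn":[0,-1,0],"xyz":[-0.105,0.068,0.6],"hand":58},{"turn":[0,-1,0],"xyz":[-0.105,0.068,0.637],"hand":58},{"turn":[0,-1,0],"xyz":[-0.105,0.068,0.637],"hand":58},{"turn":[0,-1,0],"xyz":[-0.105,0.068,0.637],"hand":58}]' 40
python3 -c "
from h import *
st()"
python3 -m handwheel '[{"turn":[0,0,0],"xyz":[0,0,0],"hand":30},{"turn":[0,0,0],"xyz":[0,0,0],"hand":30},{"turn":[0,0,0],"xyz":[0,0,0],"hand":30},{"turn":[0,0,0],"xyz":[0,0,0],"hand":30},{"turn":[0,0,0],"xyz":[0,0,0],"hand":30}]'
python3 -c "
from h import *
st()
go([.4427,.106,.25],pose(-7,60))
p=manip.get_state()['eef_pos'];go(p+np.array([0,0,.15]),pose(-23,-30))"
```

```text
time: 11.82
eef_pos: [0.5679, -0.2104, 0.0059]
tcp_rot: [2.325, 1.537, -0.62]
contact_force: [0.3, -0.6, 0.6]
finger_gap: 0.676
grip_force: 0.0
11.82 [ 0.5679 -0.2104  0.0059] [ 2.325  1.537 -0.62 ] F [ 0.3 -0.6  0.6] gap 57.7 grip 0.0 q [-0.57  0.9   0.86  1.78 -0.19  0.85 -0.15]
time: 12.23
eef_pos: [0.5689, -0.2109, 0.007]
tcp_rot: [2.324, 1.535, -0.619]
contact_force: [-0.3, 3.0, 7.9]
finger_gap: 0.433
grip_force: 40.9
12.23 [ 0.5689 -0.2109  0.007 ] [ 2.324  1.535 -0.619] F [-0.3  3.   7.9] gap 36.9 grip 40.9 q [-0.57  0.9   0.86  1.78 -0.19  0.85 -0.15]
xyz [0.294, -0.798, -1.107] turn [0.161, 2.977, -0.572] target [0.4427 0.106  0.25  ] rows>= 13
xyz [-0.25, 0.002, -0.433] turn [0.005, -0.002, -0.005] target [ 0.5689 -0.2109  0.157 ] rows>= 4
```

```bash
python3 -m handwheel '[{"turn":[0,0,0],"xyz":[-0.03,0,-0.06],"hand":30},{"turn":[0,0,0],"xyz":[-0.1,0,-0.17],"hand":30},{"turn":[0,0,0],"xyz":[-0.33,0,-0.58],"hand":30},{"turn":[0,0,0],"xyz":[-0.33,0,-0.58],"hand":30},{"turn":[0,0,0],"xyz":[-0.33,0,-0.58],"hand":30},{"turn":[0,0,0],"xyz":[-0.33,0,-0.58],"hand":30},{"turn":[0,0,0],"xyz":[-0.33,0,-0.58],"hand":30},{"turn":[0,0,0],"xyz":[-0.33,0,-0.58],"hand":30}]'
python3 -m handwheel '[{"turn":[0,1,0],"xyz":[0,-0.2,0],"hand":30},{"turn":[0,1,0],"xyz":[0,-0.4,0],"hand":30},{"turn":[0,1,0],"xyz":[0,-0.4,0],"hand":30},{"turn":[0,1,0],"xyz":[0,-0.4,0],"hand":30},{"turn":[0,1,0],"xyz":[0,-0.4,0],"hand":30},{"turn":[0,1,0],"xyz":[0,-0.4,0],"hand":30}]'
python3 -m handwheel '[{"turn":[0,1,0],"xyz":[0.4,0,0],"hand":30},{"turn":[0,1,0],"xyz":[0.4,0,0],"hand":30},{"turn":[0,1,0],"xyz":[0.4,0,0],"hand":30},{"turn":[0,1,0],"xyz":[0.4,0,0],"hand":30},{"turn":[0,1,0],"xyz":[0.4,0,0],"hand":30},{"turn":[0,1,0],"xyz":[0.4,0,0],"hand":30}]'
python3 -m handwheel '[{"turn":[0,1,0],"xyz":[0,0,0],"hand":30},{"turn":[0,1,0],"xyz":[0,0,0],"hand":30},{"turn":[0,1,0],"xyz":[0,0,0],"hand":30},{"turn":[0,1,0],"xyz":[0,0,0],"hand":30},{"turn":[0,1,0],"xyz":[0,0,0],"hand":30},{"turn":[0,1,0],"xyz":[0,0,0],"hand":30}]'
python3 -c "
from h import *
st()
go([.4427,.106,.20],pose(-7,60))
m,p,d=show('scene','s6.png',(100,80,400,300),2.6);show('wrist','w6.png')"
```

```text
time: 12.9
eef_pos: [0.5684, -0.2094, 0.206]
tcp_rot: [2.326, 1.536, -0.617]
contact_force: [0.2, 0.2, -0.7]
finger_gap: 0.431
grip_force: 40.2
time: 13.4
eef_pos: [0.4564, -0.1641, 0.2045]
tcp_rot: [-2.625, -1.726, -0.001]
contact_force: [0.4, 0.7, 0.4]
finger_gap: 0.432
grip_force: 40.3
time: 13.9
eef_pos: [0.5042, -0.0534, 0.2015]
tcp_rot: [-2.329, -1.533, -0.613]
contact_force: [-0.7, 0.1, -0.6]
finger_gap: 0.43
grip_force: 40.3
time: 14.4
eef_pos: [0.5041, -0.0519, 0.2011]
tcp_rot: [-1.944, -1.279, -1.11]
contact_force: [0.7, 0.0, -0.5]
finger_gap: 0.435
grip_force: 40.3
14.4 [ 0.5041 -0.0519  0.2011] [-1.944 -1.279 -1.11 ] F [ 0.7  0.  -0.5] gap 37.2 grip 40.3 q [ 0.03  0.5   0.71  2.07 -1.24  1.55  1.  ]
xyz [0.198, -0.394, 0.353] turn [0.455, 0.005, -0.282] target [0.4427 0.106  0.2   ] rows>= 5
```

View pics/w6.png

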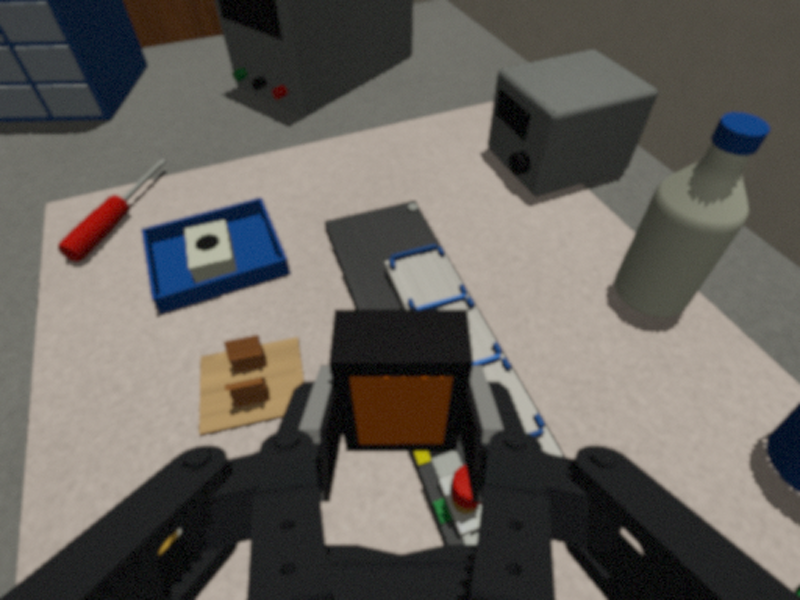

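The shell is held well, with its orange face at about (400,410) and the end face above it. I'll check the shell's pose in the hand by projecting the box and comparing corners. Seen: face top (332,370)/(470,370), bottom (343,449)/(459,449), end-face far edge (335,312)/(468,312).

```bash
cat >> h.py <<'E'
def corners(m,M,o):
    "pixels (800 scale) of points o (world) "
    f=192/np.tan(np.radians(m["vfov"])/2); q=R.from_rotvec(m["orientation"]).inv().apply(np.array(o)-m["origin"])
    return np.column_stack([(q[:,0]/q[:,2]*f+m["cx"]+.5)*1.5625-.5,(q[:,1]/q[:,2]*f+m["cy"]+.5)*1.5625-.5])
E
python3 - <<'E'
from h import *
from scipy.optimize import least_squares
m=dict(np.load("last.npz")); s=manip.get_state(); T=R.from_rotvec(s["tcp_rot"])
obs=np.array([[332,370],[470,370],[343,449],[459,449],[335,312],[468,312]])
def pts(v):
    a=v[3]; n=np.array([np.sin(a),0,-np.cos(a)]); l=np.array([np.cos(a),0,np.sin(a)]); y=np.array([0,1,0]); c=v[:3]
    loc=[c+.009*n+.028*l*i+.019*y*j for i,j in ((1,-1),(1,1),(-1,-1),(-1,1))]+[c-.009*n+.028*l-.019*y,c-.009*n+.028*l+.019*y]
    return s["eef_pos"]+T.apply(np.array(loc))
v0=[.004,0,-.0045,-np.radians(30)]
print(corners(m,0,pts(v0)).round().tolist())
r=least_squares(lambda v:(corners(m,0,pts(v))-obs).ravel(),v0); print(r.x.round(4),np.degrees(r.x[3]),r.fun.round(1))
E
```

```text
[[327.0, 356.0], [474.0, 356.0], [346.0, 447.0], [456.0, 447.0], [333.0, 303.0], [467.0, 303.0]]
[ 1.000e-03  2.000e-04 -3.100e-03 -5.649e-01] -32.363770068826554 [-3.2 -1.1  3.3 -1.4  4.4  0.  -3.4 -0.1 -0.4  1.5 -0.5  1.2]
```

Run:
```python
from h import *
m=dict(np.load("last.npz"))
P=lambda U,V,h: ray(m,(U+.5)/1.5625-.5,(V+.5)/1.5625-.5,h)
c=np.array([P(200,353,.004),P(299,340,.004),P(305,417,.004),P(202,433,.004)]); print(c.round(4),c.mean(0))
# top-cam depth of the stand
m=cams.camera_model("top"); p,d=cams.read_camera("top"); f=192/np.tan(np.radians(m["vfov"])/2)
v,u=np.mgrid[220:262,200:240]; zz=d[220:262,200:240]
w=(R.from_rotvec(m["orientation"]).apply(np.column_stack([((u-m["cx"])/f*zz).ravel(),((v-m["cy"])/f*zz).ravel(),zz.ravel()]))+m["origin"])
k=(w[:,2]>.02); q=w[k]; q=q[(np.abs(q[:,0]-.443)<.03)&(np.abs(q[:,1]-.105)<.03)]
print(len(q),q[:,2].max()); 
a=q[q[:,1]>.1055]; b=q[q[:,1]<.1055]
for g in (a,b): print(len(g),g.mean(0).round(4),g.min(0).round(4),g.max(0).round(4))
for dx,dy,h in [(0,0,.13),(0,0,.036),(0,0,.034)]:
  rot=pose(-7,60); go(np.array([.4427,.105,h])-rot.apply([.002,0,-.004]),rot)
```

```text
[[0.4087 0.1495 0.004 ]
 [0.4875 0.1301 0.004 ]
 [0.473  0.0599 0.004 ]
 [0.4001 0.0772 0.004 ]] [0.44231811 0.10417296 0.004     ]
91 0.04002110306244622
49 [0.4447 0.1217 0.0315] [0.4326 0.1155 0.0232] [0.4565 0.1281 0.0376]
42 [0.4394 0.0891 0.0321] [0.4255 0.0835 0.0231] [0.4515 0.095  0.04  ]
xyz [-0.024, -0.396, 0.482] turn [0.457, 0.004, -0.263] target [0.443  0.1074 0.1263] rows>= 5
xyz [-0.295, -0.396, 0.639] turn [0.457, 0.004, -0.263] target [0.443  0.1074 0.0323] rows>= 6
xyz [-0.301, -0.396, 0.642] turn [0.457, 0.004, -0.263] target [0.443  0.1074 0.0303] rows>= 6
```

Run:
```python
from h import *
rot=pose(-8.5,60); go(np.array([.4424,.1052,.13])-rot.apply([.002,0,-.004]),rot)
```

```text
xyz [-0.024, -0.397, 0.482] turn [0.414, 0.004, -0.238] target [0.4428 0.1076 0.1263] rows>= 5
```

```bash
python3 -m handwheel '[{"turn":[0.414,0.004,-0.238],"xyz":[-0.024,-0.397,0.482],"hand":30},{"turn":[0.414,0.004,-0.238],"xyz":[-0.024,-0.397,0.482],"hand":30},{"turn":[0.414,0.004,-0.238],"xyz":[-0.024,-0.397,0.482],"hand":30},{"turn":[0.414,0.004,-0.238],"xyz":[-0.024,-0.397,0.482],"hand":30},{"turn":[0.414,0.004,-0.238],"xyz":[-0.024,-0.397,0.482],"hand":30},{"turn":[0.414,0.004,-0.238],"xyz":[-0.024,-0.397,0.482],"hand":30},{"turn":[0.414,0.004,-0.238],"xyz":[-0.024,-0.397,0.482],"hand":30},{"turn":[0.414,0.004,-0.238],"xyz":[-0.024,-0.397,0.482],"hand":30}]'
python3 - <<'E'
from h import *
st(); rot=pose(-8.5,60)
for h in (.07,.034): go(np.array([.4424,.1052,h])-rot.apply([.002,0,-.004]),rot)
E
```

```text
time: 15.22
eef_pos: [0.4439, 0.1069, 0.1273]
tcp_rot: [-1.72, -1.482, -0.998]
contact_force: [0.4, -0.6, -1.0]
finger_gap: 0.434
grip_force: 40.3
15.22 [0.4439 0.1069 0.1273] [-1.72  -1.482 -0.998] F [ 0.4 -0.6 -1. ] gap 37.1 grip 40.3 q [-0.14  0.54  0.56  2.25 -1.3   1.42  1.21]
xyz [-0.175, -0.005, 0.103] turn [0.007, -0.002, 0.004] target [0.4428 0.1076 0.0663] rows>= 2
xyz [-0.279, -0.005, 0.163] turn [0.007, -0.002, 0.004] target [0.4428 0.1076 0.0303] rows>= 3
```

```bash
python3 -m handwheel '[{"turn":[0,0,0],"xyz":[-0.1,-0.005,0.06],"hand":30},{"turn":[0,0,0],"xyz":[-0.175,-0.005,0.103],"hand":30},{"turn":[0,0,0],"xyz":[-0.2,-0.005,0.117],"hand":30},{"turn":[0,0,0],"xyz":[-0.225,-0.005,0.131],"hand":30},{"turn":[0,0,0],"xyz":[-0.25,-0.005,0.147],"hand":30},{"turn":[0,0,0],"xyz":[-0.27,-0.005,0.158],"hand":30},{"turn":[0,0,0],"xyz":[-0.279,-0.005,0.163],"hand":30},{"turn":[0,0,0],"xyz":[-0.279,-0.005,0.163],"hand":30}]'
python3 - <<'E'
from h import *
st();show('scene','s7.png',(200,100,360,220),4)
E
```

```text
time: 15.88
eef_pos: [0.4426, 0.1065, 0.0291]
tcp_rot: [-1.723, -1.478, -0.998]
contact_force: [0.1, -0.3, -0.3]
finger_gap: 0.429
grip_force: 40.3
15.88 [0.4426 0.1065 0.0291] [-1.723 -1.478 -0.998] F [ 0.1 -0.3 -0.3] gap 36.7 grip 40.3 q [ 0.11  0.71  0.26  2.24 -1.36  1.25  1.38]
```

View pics/s7.png

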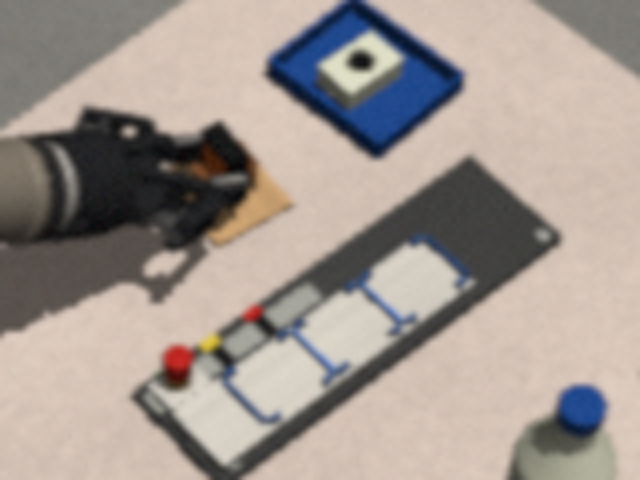

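The shell stands between the ribs with no contact force. I lower it a touch, release and back off along the fingers.

```bash
python3 -m handwheel '[{"turn":[0,0,0],"xyz":[-0.006,0,0.003],"hand":30},{"turn":[0,0,0],"xyz":[-0.006,0,0.003],"hand":30},{"turn":[0,0,0],"xyz":[-0.006,0,0.003],"hand":60},{"turn":[0,0,0],"xyz":[-0.006,0,0.003],"hand":60},{"turn":[0,0,0],"xyz":[-0.006,0,0.003],"hand":60},{"turn":[0,0,0],"xyz":[-0.006,0,0.003],"hand":60}]'
python3 -m handwheel '[{"turn":[0,0,0],"xyz":[0,0,-0.06],"hand":60},{"turn":[0,0,0],"xyz":[0,0,-0.12],"hand":60},{"turn":[0,0,0],"xyz":[0,0,-0.22],"hand":60},{"turn":[0,0,0],"xyz":[0.1,0,-0.32],"hand":60},{"turn":[0,0,0],"xyz":[0.3,0,-0.35],"hand":60},{"turn":[0,0,0],"xyz":[0.4,0,-0.35],"hand":60},{"turn":[0,0,0],"xyz":[0.4,0,-0.35],"hand":60},{"turn":[0,0,0],"xyz":[0.4,0,-0.35],"hand":60}]'
python3 - <<'E'
from h import *
st();show('wrist','w8.png')
E
```

```text
time: 16.43
eef_pos: [0.441, 0.1077, 0.0271]
tcp_rot: [-1.721, -1.477, -0.996]
contact_force: [0.5, 0.2, -0.2]
finger_gap: 0.703
grip_force: 0.0
time: 17.1
eef_pos: [0.4368, 0.0776, 0.186]
tcp_rot: [-1.717, -1.483, -1.001]
contact_force: [-0.6, -0.1, 0.1]
finger_gap: 0.701
grip_force: 0.0
17.1 [0.4368 0.0776 0.186 ] [-1.717 -1.483 -1.001] F [-0.6 -0.1  0.1] gap 59.8 grip 0.0 q [ 0.09  0.37  0.37  2.21 -1.14  1.38  1.04]
```

View pics/w8.png

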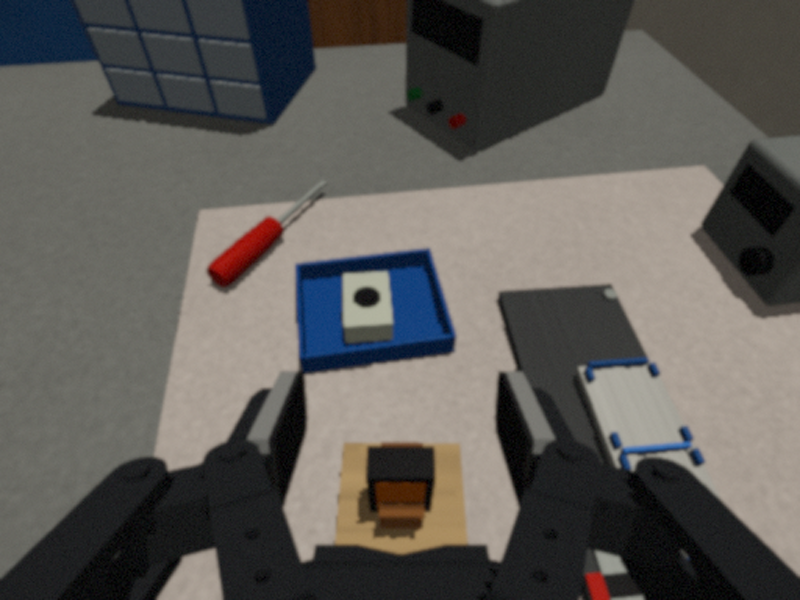

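The shell stands in the stand with its end up at (400,465). Now rotating the tool to tilt -60 for the other side.

```bash
python3 -m handwheel '[{"turn":[0,-1,0],"xyz":[0.3,0,-0.17],"hand":60},{"turn":[0,-1,0],"xyz":[0.3,0,-0.17],"hand":60},{"turn":[0,-1,0],"xyz":[0.3,0,-0.17],"hand":60},{"turn":[0,-1,0],"xyz":[0.3,0,-0.17],"hand":60},{"turn":[0,-1,0],"xyz":[0.3,0,-0.17],"hand":60},{"turn":[0,-1,0],"xyz":[0.3,0,-0.17],"hand":60}]'
python3 -m handwheel '[{"turn":[0,-1,0],"xyz":[0,0,0],"hand":60},{"turn":[0,-1,0],"xyz":[0.15,0,0],"hand":60},{"turn":[0,-1,0],"xyz":[0.3,0,0],"hand":60},{"turn":[0,-1,0],"xyz":[0.3,0,0],"hand":60},{"turn":[0,-1,0],"xyz":[0.3,0,0],"hand":60},{"turn":[0,-1,0],"xyz":[0.3,0,0],"hand":60}]'
python3 -m handwheel '[{"turn":[0,-1,0],"xyz":[0.3,0,0],"hand":60},{"turn":[0,-1,0],"xyz":[0.3,0,0],"hand":60},{"turn":[0,-1,0],"xyz":[0.3,0,0],"hand":60},{"turn":[0,-1,0],"xyz":[0.3,0,0],"hand":60},{"turn":[0,-1,0],"xyz":[0.3,0,0],"hand":60},{"turn":[0,-1,0],"xyz":[0.3,0,0],"hand":60}]'
python3 -m handwheel '[{"turn":[0,-1,0],"xyz":[0,0,0],"hand":60},{"turn":[0,-1,0],"xyz":[0,0,0],"hand":60},{"turn":[0,-1,0],"xyz":[0,0,0],"hand":60},{"turn":[0,-1,0],"xyz":[0,0,0],"hand":60},{"turn":[0,-1,0],"xyz":[0,0,0],"hand":60},{"turn":[0,-1,0],"xyz":[0,0,0],"hand":60}]'
python3 - <<'E'
from h import *
st(); rot=pose(-8.5,-60)
for b in (-.095,.005): go([.4424,.1052,.032],rot,b)
m,p,d=show('wrist','w9.png',(150,130,360,300),3.8)
E
```

```text
time: 17.65
eef_pos: [0.4376, 0.0805, 0.289]
tcp_rot: [-2.076, -1.799, -0.563]
contact_force: [0.7, 1.2, -0.0]
finger_gap: 0.704
grip_force: 0.0
time: 18.15
eef_pos: [0.4473, 0.1588, 0.329]
tcp_rot: [-2.369, -2.055, 0.008]
contact_force: [-0.3, -0.7, -0.4]
finger_gap: 0.705
grip_force: 0.0
time: 18.65
eef_pos: [0.4614, 0.2419, 0.3274]
tcp_rot: [2.083, 1.793, -0.572]
contact_force: [0.2, 0.7, -0.9]
finger_gap: 0.704
grip_force: 0.0
time: 19.15
eef_pos: [0.462, 0.2395, 0.3314]
tcp_rot: [1.726, 1.475, -1.002]
contact_force: [-0.3, -0.4, 1.1]
finger_gap: 0.706
grip_force: 0.0
19.15 [0.462  0.2395 0.3314] [ 1.726  1.475 -1.002] F [-0.3 -0.4  1.1] gap 60.3 grip 0.0 q [-1.1   0.63  0.39  1.39  0.43  1.99 -0.84]
xyz [0.639, 0.006, 0.572] turn [-0.02, 0.004, -0.004] target [0.4546 0.1866 0.0795] rows>= 7
xyz [0.64, 0.009, 0.906] turn [-0.02, 0.004, -0.004] target [0.4418 0.1009 0.0295] rows>= 8
```

View pics/w9.png

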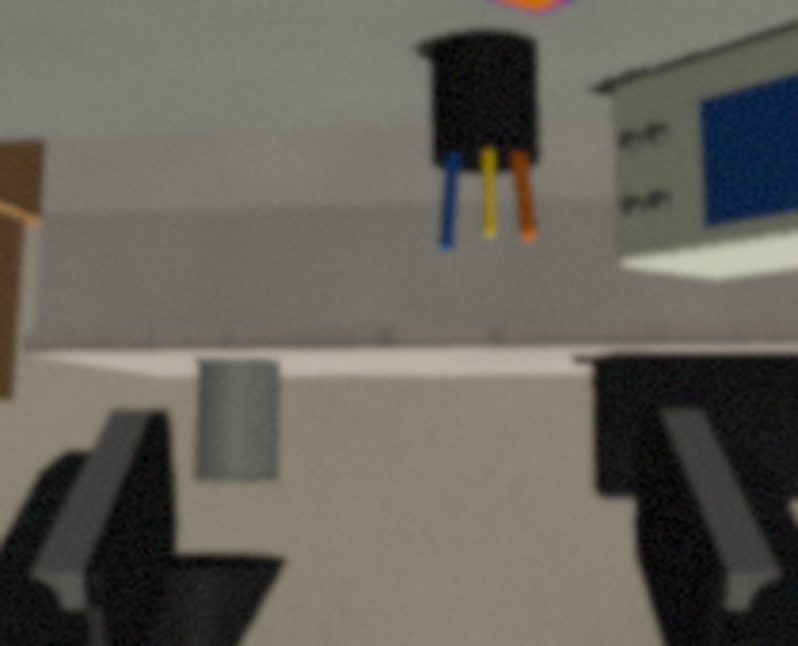

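The wrist view shows only the background from this tilt, so it doesn't help here. Going to pregrasp and checking what is reached.

```bash
python3 -m handwheel '[{"turn":[-0.02,0,0],"xyz":[0.64,0.006,0.572],"hand":60},{"turn":[-0.02,0,0],"xyz":[0.64,0.006,0.572],"hand":60},{"turn":[-0.02,0,0],"xyz":[0.64,0.006,0.572],"hand":60},{"turn":[-0.02,0,0],"xyz":[0.64,0.006,0.572],"hand":60},{"turn":[-0.02,0,0],"xyz":[0.64,0.006,0.572],"hand":60},{"turn":[-0.02,0,0],"xyz":[0.64,0.006,0.572],"hand":60},{"turn":[-0.02,0,0],"xyz":[0.64,0.006,0.572],"hand":60},{"turn":[-0.02,0,0],"xyz":[0.64,0.006,0.572],"hand":60},{"turn":[-0.02,0,0],"xyz":[0.64,0.006,0.572],"hand":60},{"turn":[-0.02,0,0],"xyz":[0.64,0.006,0.572],"hand":60}]'
python3 - <<'E'
from h import *
st(); rot=pose(-8.5,-60)
for b in (-.095,.005): go([.4424,.1052,.032],rot,b)
show('top','t9.png',(120,180,280,300),4.5)
E
```

```text
time: 20.03
eef_pos: [0.4574, 0.1918, 0.0826]
tcp_rot: [1.722, 1.482, -0.979]
contact_force: [0.0, 0.1, -0.2]
finger_gap: 0.701
grip_force: 0.0
20.03 [0.4574 0.1918 0.0826] [ 1.722  1.482 -0.979] F [ 0.   0.1 -0.2] gap 59.9 grip 0.0 q [-1.05  0.85  0.32  1.63  0.36  1.56 -1.04]
xyz [-0.001, -0.007, 0.021] turn [0.013, -0.012, -0.01] target [0.4546 0.1866 0.0795] rows>= 1
xyz [-0.003, -0.009, 0.355] turn [0.013, -0.012, -0.01] target [0.4418 0.1009 0.0295] rows>= 3
```

View pics/t9.png

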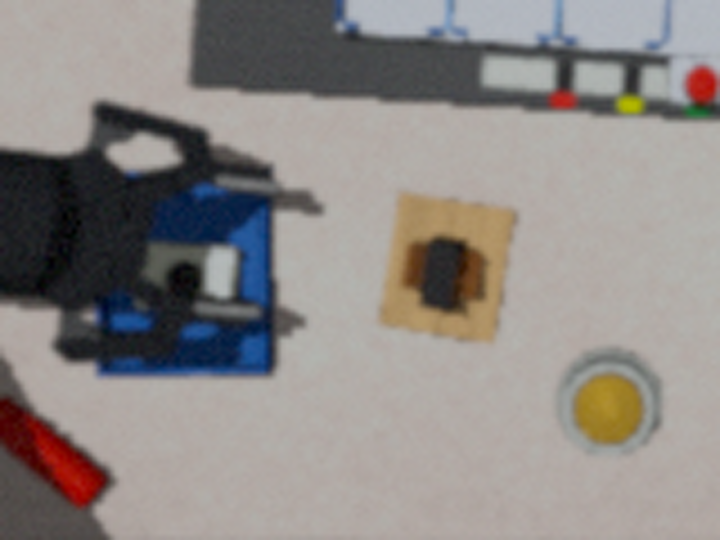

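The shell is upright in the stand at crop (443,272), and the open hand is lined up from the tray side. Advancing and gripping.

```bash
python3 -m handwheel '[{"turn":[0.013,-0.012,-0.01],"xyz":[-0.003,-0.009,0.1],"hand":60},{"turn":[0.013,-0.012,-0.01],"xyz":[-0.003,-0.009,0.18],"hand":60},{"turn":[0.013,-0.012,-0.01],"xyz":[-0.003,-0.009,0.26],"hand":60},{"turn":[0.013,-0.012,-0.01],"xyz":[-0.003,-0.009,0.32],"hand":60},{"turn":[0.013,-0.012,-0.01],"xyz":[-0.003,-0.009,0.355],"hand":60},{"turn":[0.013,-0.012,-0.01],"xyz":[-0.003,-0.009,0.355],"hand":60},{"turn":[0.013,-0.012,-0.01],"xyz":[-0.003,-0.009,0.355],"hand":60}]'
python3 -m handwheel '[{"turn":[0,0,0],"xyz":[0,0,0],"hand":30},{"turn":[0,0,0],"xyz":[0,0,0],"hand":30},{"turn":[0,0,0],"xyz":[0,0,0],"hand":30},{"turn":[0,0,0],"xyz":[0,0,0],"hand":30},{"turn":[0,0,0],"xyz":[0,0,0],"hand":30},{"turn":[0,0,0],"xyz":[0,0,0],"hand":30}]'
python3 - <<'E'
from h import *
st();rot=pose(-8.5,-60); p=manip.get_state()['eef_pos']; print("shell in tool",R.from_rotvec(manip.get_state()['tcp_rot']).inv().apply(np.array([.4424,.1052,.032])-p).round(4))
go(p+np.array([0,0,.18]),rot)
E
```

```text
time: 20.67
eef_pos: [0.4409, 0.1012, 0.0281]
tcp_rot: [1.715, 1.483, -0.994]
contact_force: [-0.0, 0.5, 0.4]
finger_gap: 0.706
grip_force: 0.0
time: 21.17
eef_pos: [0.4411, 0.102, 0.0278]
tcp_rot: [1.714, 1.484, -0.993]
contact_force: [-0.2, 5.9, 5.1]
finger_gap: 0.435
grip_force: 42.1
21.17 [0.4411 0.102  0.0278] [ 1.714  1.484 -0.993] F [-0.2  5.9  5.1] gap 37.1 grip 42.1 q [-1.    0.87  0.34  1.81  0.4   1.36 -1.07]
shell in tool [-0.002   0.0008 -0.005 ]
xyz [-0.52, -0.001, -0.299] turn [0.005, 0.004, 0.006] target [0.4411 0.102  0.2078] rows>= 5
```

```bash
python3 -m handwheel '[{"turn":[0,0,0],"xyz":[-0.05,0,-0.029],"hand":30},{"turn":[0,0,0],"xyz":[-0.15,0,-0.087],"hand":30},{"turn":[0,0,0],"xyz":[-0.52,0,-0.3],"hand":30},{"turn":[0,0,0],"xyz":[-0.52,0,-0.3],"hand":30},{"turn":[0,0,0],"xyz":[-0.52,0,-0.3],"hand":30},{"turn":[0,0,0],"xyz":[-0.52,0,-0.3],"hand":30},{"turn":[0,0,0],"xyz":[-0.52,0,-0.3],"hand":30},{"turn":[0,0,0],"xyz":[-0.52,0,-0.3],"hand":30}]'
for i in 1 2 3; do python3 -m handwheel '[{"turn":[0,1,0],"xyz":[0,0.18,0],"hand":30},{"turn":[0,1,0],"xyz":[0,0.18,0],"hand":30},{"turn":[0,1,0],"xyz":[0,0.18,0],"hand":30},{"turn":[0,1,0],"xyz":[0,0.18,0],"hand":30},{"turn":[0,1,0],"xyz":[0,0.18,0],"hand":30},{"turn":[0,1,0],"xyz":[0,0.18,0],"hand":30}]'; done
python3 - <<'E'
from h import *
st(); rot=pose(-3.5,30)
go(np.array([.6072,.134,.10])-rot.apply([-.002,.0008,-.005]),rot)
show('wrist','w10.png')
E
```

```text
time: 21.83
eef_pos: [0.4404, 0.1008, 0.2068]
tcp_rot: [1.715, 1.483, -0.997]
contact_force: [0.1, -1.0, -0.4]
finger_gap: 0.439
grip_force: 41.2
time: 22.33
eef_pos: [0.4936, 0.0905, 0.2072]
tcp_rot: [2.08, 1.79, -0.567]
contact_force: [-0.1, 0.7, -0.3]
finger_gap: 0.435
grip_force: 41.2
time: 22.83
eef_pos: [0.5464, 0.0834, 0.2051]
tcp_rot: [-2.381, -2.049, 0.017]
contact_force: [0.4, 0.2, -1.8]
finger_gap: 0.433
grip_force: 41.2
time: 23.33
eef_pos: [0.5994, 0.0773, 0.203]
tcp_rot: [-2.08, -1.791, -0.539]
contact_force: [-0.5, -0.1, -0.7]
finger_gap: 0.431
grip_force: 41.2
23.33 [0.5994 0.0773 0.203 ] [-2.08  -1.791 -0.539] F [-0.5 -0.1 -0.7] gap 36.8 grip 41.2 q [-0.13  0.36  0.26  1.78 -0.69  1.11  0.31]
xyz [0.002, -0.002, 0.409] turn [0.062, 0.011, -0.152] target [0.6067 0.1383 0.0967] rows>= 3
```

View pics/w10.png

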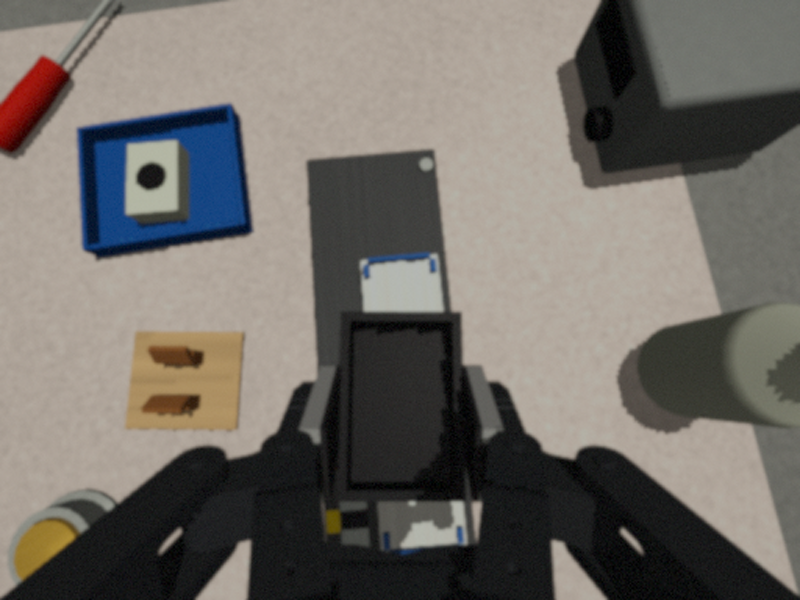

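The shell is held open side up, rim corners about (343,313), (461,313), (478,498) and (324,499). The far end wall of pocket 3 is at (364,264)-(436,257).

Run:
```python
from h import *
from scipy.optimize import least_squares
m=dict(np.load("last.npz")); s=manip.get_state(); T=R.from_rotvec(s["tcp_rot"])
P=lambda U,V,h: ray(m,(U+.5)/1.5625-.5,(V+.5)/1.5625-.5,h)
a,b=P(364,264,.03),P(436,257,.03); c=(a+b)/2; print(a,b,"yaw",np.degrees(np.arctan2(*(b-a)[1::-1])),"pocket3",c-.0305*np.array([.061,.998,0]))
a,b=P(368,278,.03),P(432,272,.03); print(a,b)
print("strip corners fixture",P(308,160,.012),P(435,151,.012))
obs=np.array([[343,313],[461,313],[324,499],[478,498]])
def pts(v):
    an=v[3]; n=np.array([np.sin(an),0,-np.cos(an)]); l=np.array([np.cos(an),0,np.sin(an)]); y=np.array([0,1,0]); c=v[:3]
    return s["eef_pos"]+T.apply(np.array([c+.009*n+.028*l*i+.019*y*j for i,j in ((1,-1),(1,1),(-1,-1),(-1,1))]))
v0=[-.002,.0008,-.005,np.radians(30)]
print(corners(m,0,pts(v0)).round().tolist())
r=least_squares(lambda v:(corners(m,0,pts(v))-obs).ravel(),v0); print(r.x.round(4),np.degrees(r.x[3]),r.fun.round(1))
```

```text
[0.58438045 0.16512705 0.03      ] [0.63520211 0.16266278 0.03      ] yaw -2.7760107394225497 pocket3 [0.60793078 0.13345592 0.03      ]
[0.58583216 0.15473213 0.03      ] [0.63072497 0.15238773 0.03      ]
strip corners fixture [0.55139697 0.2581768  0.012     ] [0.64959102 0.25079411 0.012     ]
[[341.0, 304.0], [464.0, 304.0], [337.0, 496.0], [469.0, 495.0]]
[-2.000e-04  4.000e-04 -1.500e-02  9.882e-01] 56.61968359635783 [-1.7  0.3  0.2  0.   0.9 -0.5  0.3  0.2]
```

Run:
```python
from h import *
m=dict(np.load("last.npz")); d=m["d"]
for U,V in [(400,340),(400,380),(400,420),(400,460),(400,317),(400,493),(345,340),(330,480),(458,340),(472,480)]: print((U,V),hgt(m,d,U,V))
s=manip.get_state(); T=R.from_rotvec(s["tcp_rot"]); print(s["eef_pos"],T.apply([0,0,1]))
for U,V in [(400,350),(400,450)]: print("tool",T.inv().apply(hgt(m,d,U,V)-s["eef_pos"]).round(4))
```

```text
(400, 340) [0.6018 0.0934 0.1996]
(400, 380) [0.5998 0.0802 0.1994]
(400, 420) [0.598  0.0674 0.1999]
(400, 460) [0.5962 0.055  0.1999]
(400, 317) [0.6028 0.0992 0.2146]
(400, 493) [0.5953 0.0479 0.2148]
(345, 340) [0.5849 0.0946 0.2146]
(330, 480) [0.5783 0.0569 0.2308]
(458, 340) [0.6196 0.0895 0.2141]
(472, 480) [0.6152 0.0516 0.2307]
[0.59989265 0.07943261 0.20415049] [ 0.0623925   0.49106906 -0.8688834 ]
tool [ 0.0071 -0.0001  0.0093]
tool [-0.021  -0.0002 -0.007 ]
```

Depth shows the shell is level in the hand: floor at 0.1996 all along, rim at 0.2146. My corner reading was off. Its centre is about 5.5 mm in -y from the TCP and 1.5 mm above it. Going over pocket 3.

Run:
```python
from h import *
rot=pose(-3.3,30)
for h in (.075,.036): go([.6078,.1393,h-.0018],rot)
```

```text
xyz [-0.041, 0.002, 0.479] turn [0.065, 0.01, -0.151] target [0.6078 0.1393 0.0732] rows>= 4
xyz [-0.105, 0.003, 0.592] turn [0.065, 0.01, -0.151] target [0.6078 0.1393 0.0342] rows>= 5
```

```bash
python3 -m handwheel '[{"turn":[0.065,0.01,-0.151],"xyz":[-0.041,0.002,0.479],"hand":30},{"turn":[0.065,0.01,-0.151],"xyz":[-0.041,0.002,0.479],"hand":30},{"turn":[0.065,0.01,-0.151],"xyz":[-0.041,0.002,0.479],"hand":30},{"turn":[0.065,0.01,-0.151],"xyz":[-0.041,0.002,0.479],"hand":30},{"turn":[0.065,0.01,-0.151],"xyz":[-0.041,0.002,0.479],"hand":30},{"turn":[0.065,0.01,-0.151],"xyz":[-0.041,0.002,0.479],"hand":30},{"turn":[0.065,0.01,-0.151],"xyz":[-0.041,0.002,0.479],"hand":30}]'
python3 - <<'E'
from h import *
st(); m,p,d=show('top','t11.png'); f=192/np.tan(np.radians(m["vfov"])/2)
rot=pose(-3.3,30)
for h in (.075,.036): go([.6078,.1393,h-.0018],rot)
m,p,d=show('wrist','w11.png')
for V in range(240,560,15): print(V,hgt(m,d,400,V),p[int(V/1.5625),256])
E
```

```text
time: 23.97
eef_pos: [0.6112, 0.1384, 0.0775]
tcp_rot: [-1.989, -1.88, -0.543]
contact_force: [-0.7, -0.1, 0.2]
finger_gap: 0.436
grip_force: 41.2
23.97 [0.6112 0.1384 0.0775] [-1.989 -1.88  -0.543] F [-0.7 -0.1  0.2] gap 37.2 grip 41.2 q [-0.15  0.53  0.17  1.84 -0.81  0.91  0.49]
xyz [-0.003, -0.014, 0.017] turn [0.02, -0.001, 0.006] target [0.6078 0.1393 0.0732] rows>= 1
xyz [-0.069, -0.015, 0.129] turn [0.02, -0.001, 0.006] target [0.6078 0.1393 0.0342] rows>= 2
240 [0.6165 0.208  0.0122] [60 64 63]
255 [0.6161 0.2004 0.0125] [65 67 66]
270 [0.6156 0.193  0.0126] [65 68 67]
285 [0.6152 0.1858 0.0122] [65 66 68]
300 [0.6148 0.1785 0.0122] [61 64 64]
315 [0.613  0.16   0.0899] [40 43 44]
330 [0.613  0.1571 0.0749] [14 16 13]
345 [0.6127 0.152  0.0745] [43 44 45]
360 [0.6124 0.1469 0.0751] [39 43 44]
375 [0.6121 0.142  0.0749] [44 44 45]
390 [0.6118 0.137  0.0747] [42 40 42]
405 [0.6115 0.1322 0.0746] [39 42 42]
420 [0.6112 0.1274 0.0749] [38 39 39]
435 [0.6109 0.1226 0.0746] [43 42 42]
450 [0.6107 0.1179 0.0746] [33 34 37]
465 [0.6104 0.1133 0.0749] [42 41 39]
480 [0.6101 0.109  0.0764] [36 35 35]
495 [0.6099 0.1072 0.0902] [32 32 34]
510 [0.6094 0.0884 0.0246] [80 84 85]
525 [0.609  0.0825 0.0244] [80 83 86]
540 [0.6087 0.0768 0.0242] [77 83 86]
555 [0.6095 0.109  0.1489] [37 35 36]
```

```bash
python3 -m handwheel '[{"turn":[0.02,0,0.006],"xyz":[-0.003,-0.014,0.017],"hand":30},{"turn":[0.02,0,0.006],"xyz":[-0.003,-0.014,0.017],"hand":30},{"turn":[0.02,0,0.006],"xyz":[-0.02,-0.014,0.047],"hand":30},{"turn":[0.02,0,0.006],"xyz":[-0.038,-0.014,0.078],"hand":30},{"turn":[0.02,0,0.006],"xyz":[-0.05,-0.014,0.098],"hand":30},{"turn":[0.02,0,0.006],"xyz":[-0.06,-0.015,0.115],"hand":30},{"turn":[0.02,0,0.006],"xyz":[-0.068,-0.015,0.129],"hand":30},{"turn":[0.02,0,0.006],"xyz":[-0.072,-0.015,0.135],"hand":30},{"turn":[0.02,0,0.006],"xyz":[-0.072,-0.015,0.135],"hand":30}]'
cat >> h.py <<'E'
def prof(Vs=range(300,510,15),U=400):
    m,p,d=show('wrist','tmp.png')
    for V in Vs: print(V,hgt(m,d,U,V).tolist())
E
python3 - <<'E'
from h import *
st(); prof(range(285,520,12))
E
```

```text
time: 24.82
eef_pos: [0.6055, 0.1399, 0.0309]
tcp_rot: [-1.984, -1.87, -0.53]
contact_force: [-2.8, 0.1, 5.9]
finger_gap: 0.427
grip_force: 41.7
24.82 [0.6055 0.1399 0.0309] [-1.984 -1.87  -0.53 ] F [-2.8  0.1  5.9] gap 36.5 grip 41.7 q [-0.13  0.6   0.14  1.86 -0.85  0.86  0.56]
285 [0.6076, 0.1784, 0.0123]
297 [0.6073, 0.1738, 0.0124]
309 [0.607, 0.1663, 0.0303]
321 [0.6068, 0.1609, 0.0395]
333 [0.6066, 0.1585, 0.0276]
345 [0.6063, 0.1544, 0.0273]
357 [0.6061, 0.1504, 0.0275]
369 [0.6059, 0.1464, 0.0276]
381 [0.6057, 0.1424, 0.0276]
393 [0.6055, 0.1385, 0.0278]
405 [0.6052, 0.1346, 0.0275]
417 [0.605, 0.1308, 0.0277]
429 [0.6048, 0.1269, 0.0275]
441 [0.6046, 0.1232, 0.0274]
453 [0.6044, 0.1194, 0.0276]
465 [0.6042, 0.1156, 0.027]
477 [0.604, 0.1121, 0.0278]
489 [0.604, 0.1107, 0.0401]
501 [0.6037, 0.1067, 0.037]
513 [0.6033, 0.1005, 0.0245]
```

The shell's inner floor is at 0.0275, which means fully seated. Releasing, backing off and checking it and the remaining shell.

```bash
python3 -m handwheel '[{"turn":[0,0,0],"xyz":[0,0,0],"hand":50},{"turn":[0,0,0],"xyz":[0,0,0],"hand":56},{"turn":[0,0,0],"xyz":[0,0,0],"hand":56},{"turn":[0,0,0],"xyz":[0,0,0],"hand":56},{"turn":[0,0,0],"xyz":[0,0,-0.05],"hand":56},{"turn":[0,0,0],"xyz":[0,0,-0.15],"hand":56},{"turn":[0,0,0],"xyz":[0,0,-0.28],"hand":56},{"turn":[0,0,0],"xyz":[0,0,-0.4],"hand":56},{"turn":[0,0,0],"xyz":[0,0,-0.5],"hand":56},{"turn":[0,0,0],"xyz":[0,0,-0.5],"hand":56}]'
cat >> h.py <<'E'
def cloud(name):
    m=cams.camera_model(name); p,d=cams.read_camera(name); f=192/np.tan(np.radians(m["vfov"])/2)
    v,u=np.mgrid[0:384,0:512]
    w=R.from_rotvec(m["orientation"]).apply(np.column_stack([((u-m["cx"])/f*d).ravel(),((v-m["cy"])/f*d).ravel(),d.ravel()]))+m["origin"]
    return w.reshape(384,512,3),p,m
def shells():
    w,p,m=cloud("top"); hsv=cv2.cvtColor(p,cv2.COLOR_BGR2HSV); k=cv2.inRange(hsv,(4,150,80),(18,255,255))
    for c in cv2.findContours(k,0,2)[0]:
        if cv2.contourArea(c)>60:
            r=cv2.minAreaRect(c); print("orange",ray(m,*r[0],.018).round(4),r[1:])
E
python3 - <<'E'
from h import *
st(); shells(); w,p,m=cloud("wrist")
g=cv2.cvtColor(p,cv2.COLOR_BGR2GRAY)
k=(w[...,2]>.022)&(w[...,2]<.05)&(abs(w[...,0]-.607)<.035)&(abs(w[...,1]-.134)<.04)&(g<75)
q=w[k]; q=q[q[:,2]>.037]; print(len(q),q.min(0),q.max(0),cv2.minAreaRect(q[:,:2].astype(np.float32)))
go([.4645,-.27,.2],pose(2,0))
E
```

```text
time: 25.7
eef_pos: [0.6064, 0.0577, 0.167]
tcp_rot: [-1.998, -1.875, -0.542]
contact_force: [0.8, -1.1, -0.1]
finger_gap: 0.656
grip_force: 0.0
25.7 [0.6064 0.0577 0.167 ] [-1.998 -1.875 -0.542] F [ 0.8 -1.1 -0.1] gap 56.0 grip 0.0 q [-0.08  0.43  0.24  1.77 -0.71  1.11  0.46]
orange [ 0.3623 -0.3317  0.018 ] ((13.86362075805664, 8.049844741821289), 63.43495178222656)
orange [ 0.4455 -0.4086  0.018 ] ((9.192388534545898, 14.849242210388184), 45.0)
orange [ 0.4623 -0.3089  0.018 ] ((12.0, 17.0), 90.0)
649 [0.58545786 0.10672859 0.03723251] [0.62608933 0.16459732 0.04462621] ((0.605466902256012, 0.1355855017900467), (0.056343283504247665, 0.03788534179329872), 86.44868469238281)
xyz [-0.918, -0.394, -0.676] turn [0.048, -1.0, -0.179] target [ 0.4645 -0.27    0.2   ] rows>= 9
```

Shell seated in pocket 3: rim rectangle 56×38 mm, centred at (0.6055, 0.1356). Now the second shell.

```bash
python3 -m handwheel '[{"turn":[0.048,-1.0,-0.179],"xyz":[-0.918,-0.394,-0.676],"hand":58},{"turn":[0.048,-1.0,-0.179],"xyz":[-0.918,-0.394,-0.676],"hand":58},{"turn":[0.048,-1.0,-0.179],"xyz":[-0.918,-0.394,-0.676],"hand":58},{"turn":[0.048,-1.0,-0.179],"xyz":[-0.918,-0.394,-0.676],"hand":58},{"turn":[0.048,-1.0,-0.179],"xyz":[-0.918,-0.394,-0.676],"hand":58},{"turn":[0.048,-1.0,-0.179],"xyz":[-0.918,-0.394,-0.676],"hand":58},{"turn":[0.048,-1.0,-0.179],"xyz":[-0.918,-0.394,-0.676],"hand":58},{"turn":[0.048,-1.0,-0.179],"xyz":[-0.918,-0.394,-0.676],"hand":58},{"turn":[0.048,-1.0,-0.179],"xyz":[-0.918,-0.394,-0.676],"hand":58},{"turn":[0.048,-1.0,-0.179],"xyz":[-0.918,-0.394,-0.676],"hand":58}]'
python3 - <<'E'
from h import *
cams.read_camera("wrist")
st(); w,p,m=cloud("wrist")
k=(w[...,2]>.0145)&(w[...,2]<.025)&(abs(w[...,0]-.464)<.05)&(abs(w[...,1]+.309)<.05)
q=w[k]; r=cv2.minAreaRect(q[:,:2].astype(np.float32)); print(len(q),q.mean(0),r)
k2=np.zeros(k.shape,np.uint8); k2[k]=255; cv2.imwrite("pics/k.png",k2)
c=r[0]
for h in (.09,.01): go([c[0],c[1],h],pose(0,-30),.0065)
E
```

```text
time: 26.63
eef_pos: [0.4601, -0.2751, 0.1982]
tcp_rot: [-2.189, -2.25, 0.009]
contact_force: [-0.5, -0.4, 0.3]
finger_gap: 0.681
grip_force: 0.0
26.68 [ 0.4619 -0.2714  0.1976] [-2.184 -2.253  0.006] F [0.1 0.5 0.1] gap 57.7 grip 0.0 q [ 0.01  0.25  0.52  1.86 -0.14  1.07  0.62]
1728 [ 0.46494361 -0.30704902  0.01850601] ((0.4650067985057831, -0.30831003189086914), (0.05679408460855484, 0.038077276200056076), 86.2628173828125)
xyz [-0.144, 0.003, 0.376] turn [0.008, -1.004, 0.068] target [ 0.465  -0.3116  0.0844] rows>= 5
xyz [-0.144, 0.004, 0.643] turn [0.008, -1.004, 0.068] target [ 0.465  -0.3116  0.0044] rows>= 5
```

Run:
```python
from h import *
for h in (.09,.01): go([.465,-.3083,h],pose(-3.7,-30),.0065)
```

```text
xyz [-0.144, 0.002, 0.376] turn [0.04, -1.003, 0.189] target [ 0.4648 -0.3115  0.0844] rows>= 5
xyz [-0.144, 0.003, 0.643] turn [0.04, -1.003, 0.189] target [ 0.4648 -0.3115  0.0044] rows>= 5
```

```bash
python3 -m handwheel '[{"turn":[0.04,-1,0.189],"xyz":[-0.144,0.002,0.376],"hand":58},{"turn":[0.04,-1,0.189],"xyz":[-0.144,0.002,0.376],"hand":58},{"turn":[0.04,-1,0.189],"xyz":[-0.144,0.002,0.376],"hand":58},{"turn":[0.04,-1,0.189],"xyz":[-0.144,0.002,0.376],"hand":58},{"turn":[0.04,-1,0.189],"xyz":[-0.144,0.002,0.376],"hand":58},{"turn":[0.04,-1,0.189],"xyz":[-0.144,0.003,0.5],"hand":58},{"turn":[0.04,-1,0.189],"xyz":[-0.144,0.003,0.6],"hand":58},{"turn":[0.04,-1,0.189],"xyz":[-0.144,0.003,0.643],"hand":58},{"turn":[0.04,-1,0.189],"xyz":[-0.144,0.003,0.643],"hand":58},{"turn":[0.04,-1,0.189],"xyz":[-0.144,0.003,0.643],"hand":58}]' 40
python3 -m handwheel '[{"turn":[0,0,0],"xyz":[0,0,0],"hand":30},{"turn":[0,0,0],"xyz":[0,0,0],"hand":30},{"turn":[0,0,0],"xyz":[0,0,0],"hand":30},{"turn":[0,0,0],"xyz":[0,0,0],"hand":30},{"turn":[0,0,0],"xyz":[0,0,0],"hand":30},{"turn":[0,0,0],"xyz":[0,0,0],"hand":30}]'
python3 -m handwheel '[{"turn":[0,0,0],"xyz":[-0.03,0,-0.06],"hand":30},{"turn":[0,0,0],"xyz":[-0.1,0,-0.17],"hand":30},{"turn":[0,0,0],"xyz":[-0.33,0,-0.58],"hand":30},{"turn":[0,0,0],"xyz":[-0.33,0,-0.58],"hand":30},{"turn":[0,0,0],"xyz":[-0.33,0,-0.58],"hand":30},{"turn":[0,0,0],"xyz":[-0.33,0,-0.58],"hand":30},{"turn":[0,0,0],"xyz":[-0.33,0,-0.58],"hand":30},{"turn":[0,0,0],"xyz":[-0.33,0,-0.58],"hand":30}]'
python3 -m handwheel '[{"turn":[0,1,0],"xyz":[0.29,0,-0.17],"hand":30},{"turn":[0,1,0],"xyz":[0.29,0,-0.17],"hand":30},{"turn":[0,1,0],"xyz":[0.29,0,-0.17],"hand":30},{"turn":[0,1,0],"xyz":[0.29,0,-0.17],"hand":30},{"turn":[0,1,0],"xyz":[0.29,0,-0.17],"hand":30},{"turn":[0,1,0],"xyz":[0.29,0,-0.17],"hand":30}]'
python3 -m handwheel '[{"turn":[0,1,0],"xyz":[0.33,0,0],"hand":30},{"turn":[0,1,0],"xyz":[0.33,0,0],"hand":30},{"turn":[0,1,0],"xyz":[0.33,0,0],"hand":30},{"turn":[0,1,0],"xyz":[0.33,0,0],"hand":30},{"turn":[0,1,0],"xyz":[0.33,0,0],"hand":30},{"turn":[0,1,0],"xyz":[0.33,0,0],"hand":30}]'
python3 -m handwheel '[{"turn":[0,1,0],"xyz":[0.26,0,0.15],"hand":30},{"turn":[0,1,0],"xyz":[0.26,0,0.15],"hand":30},{"turn":[0,1,0],"xyz":[0.26,0,0.15],"hand":30},{"turn":[0,1,0],"xyz":[0.26,0,0.15],"hand":30},{"turn":[0,1,0],"xyz":[0.26,0,0.15],"hand":30},{"turn":[0,1,0],"xyz":[0.26,0,0.15],"hand":30}]'
python3 - <<'E'
from h import *
cams.read_camera("wrist"); st(); m,p,d=show("wrist","w12.png"); s=manip.get_state(); T=R.from_rotvec(s["tcp_rot"])
for U,V in [(400,340),(400,360),(385,390),(415,390),(400,390),(400,420),(400,440),(400,452),(400,460)]: 
    h=hgt(m,d,U,V); print((U,V),h,"tool",T.inv().apply(h-s["eef_pos"]).round(4))
E
```

```text
time: 27.57
eef_pos: [0.4663, -0.3094, 0.0037]
tcp_rot: [1.99, 1.876, -0.533]
contact_force: [0.3, -0.9, 0.1]
finger_gap: 0.68
grip_force: 0.0
time: 28.07
eef_pos: [0.4666, -0.3114, 0.0057]
tcp_rot: [1.992, 1.87, -0.531]
contact_force: [0.2, 3.9, 5.4]
finger_gap: 0.432
grip_force: 40.7
time: 28.73
eef_pos: [0.4661, -0.3102, 0.2057]
tcp_rot: [1.993, 1.87, -0.528]
contact_force: [-0.1, 1.1, -0.9]
finger_gap: 0.436
grip_force: 40.4
time: 29.23
eef_pos: [0.4701, -0.2125, 0.2043]
tcp_rot: [-2.296, -2.142, 0.002]
contact_force: [0.3, 0.1, -0.3]
finger_gap: 0.434
grip_force: 40.4
time: 29.73
eef_pos: [0.4766, -0.1123, 0.2033]
tcp_rot: [-1.997, -1.866, -0.528]
contact_force: [-0.2, -0.4, 0.0]
finger_gap: 0.429
grip_force: 40.4
time: 30.23
eef_pos: [0.4831, -0.0207, 0.2039]
tcp_rot: [-1.643, -1.54, -0.941]
contact_force: [0.8, -0.3, -1.1]
finger_gap: 0.433
grip_force: 40.4
30.28 [ 0.4837 -0.0205  0.2054] [-1.642 -1.543 -0.944] F [-0.3 -0.6  0.3] gap 37.3 grip 40.4 q [ 0.14  0.51  0.48  1.94 -1.02  1.62  1.03]
(400, 340) [ 0.4837 -0.0219  0.2351] tool [ 0.024  -0.0003 -0.0158]
(400, 360) [ 0.4833 -0.0286  0.2353] tool [ 0.0208 -0.0003 -0.0217]
(385, 390) [ 0.4789 -0.0324  0.2264] tool [ 0.011  -0.0044 -0.0207]
(415, 390) [ 0.4871 -0.0333  0.2271] tool [ 0.0114  0.0038 -0.0214]
(400, 390) [ 0.483  -0.0327  0.2265] tool [ 0.0111 -0.0003 -0.0208]
(400, 420) [ 0.483  -0.0329  0.2087] tool [-0.0044 -0.0003 -0.0121]
(400, 440) [ 0.4829 -0.033   0.1946] tool [-0.0167 -0.0005 -0.0051]
(400, 452) [ 0.4829 -0.0325  0.1839] tool [-0.0257 -0.0005  0.0007]
(400, 460) [0.4867 0.0388 0.0014] tool [-0.1476 -0.0013  0.1541]
```

Run:
```python
from h import *
for z in (.13,): go([.4427,.1082,z],pose(-8.5,60))
```

```text
xyz [-0.01, -0.164, 0.49] turn [-0.144, 0.005, 0.086] target [0.4427 0.1082 0.13  ] rows>= 4
```

```bash
python3 -m handwheel '[{"turn":[-0.144,0.005,0.086],"xyz":[-0.01,-0.164,0.49],"hand":30},{"turn":[-0.144,0.005,0.086],"xyz":[-0.01,-0.164,0.49],"hand":30},{"turn":[-0.144,0.005,0.086],"xyz":[-0.01,-0.164,0.49],"hand":30},{"turn":[-0.144,0.005,0.086],"xyz":[-0.01,-0.164,0.49],"hand":30},{"turn":[-0.144,0.005,0.086],"xyz":[-0.01,-0.164,0.49],"hand":30},{"turn":[-0.144,0.005,0.086],"xyz":[-0.01,-0.164,0.49],"hand":30},{"turn":[-0.144,0.005,0.086],"xyz":[-0.01,-0.164,0.49],"hand":30},{"turn":[-0.144,0.005,0.086],"xyz":[-0.01,-0.164,0.49],"hand":30}]'
python3 - <<'E'
from h import *
cams.read_camera("wrist"); st()
for z in (.07,.031,.029): go([.4427,.1082,z],pose(-8.5,60))
E
```

```text
time: 31.0
eef_pos: [0.4445, 0.1067, 0.1312]
tcp_rot: [-1.719, -1.482, -0.999]
contact_force: [-0.5, 0.1, -0.1]
finger_gap: 0.433
grip_force: 40.4
31.05 [0.4444 0.1065 0.131 ] [-1.72  -1.481 -0.999] F [ 0.7 -1.2 -0.7] gap 37.1 grip 40.4 q [-0.    0.49  0.39  2.24 -1.26  1.34  1.17]
xyz [-0.174, -0.007, 0.105] turn [0.008, -0.003, 0.004] target [0.4427 0.1082 0.07  ] rows>= 2
xyz [-0.287, -0.008, 0.17] turn [0.008, -0.003, 0.004] target [0.4427 0.1082 0.031 ] rows>= 3
xyz [-0.292, -0.008, 0.174] turn [0.008, -0.003, 0.004] target [0.4427 0.1082 0.029 ] rows>= 3
```

```bash
python3 -m handwheel '[{"turn":[0,0,0],"xyz":[-0.1,-0.007,0.06],"hand":30},{"turn":[0,0,0],"xyz":[-0.174,-0.007,0.105],"hand":30},{"turn":[0,0,0],"xyz":[-0.2,-0.007,0.12],"hand":30},{"turn":[0,0,0],"xyz":[-0.225,-0.007,0.134],"hand":30},{"turn":[0,0,0],"xyz":[-0.25,-0.007,0.149],"hand":30},{"turn":[0,0,0],"xyz":[-0.27,-0.007,0.161],"hand":30},{"turn":[0,0,0],"xyz":[-0.285,-0.007,0.17],"hand":30},{"turn":[0,0,0],"xyz":[-0.29,-0.007,0.173],"hand":30},{"turn":[0,0,0],"xyz":[-0.29,-0.007,0.173],"hand":30}]'
python3 -c "
from h import *
st()"
```

```text
time: 31.8
eef_pos: [0.442, 0.1094, 0.0307]
tcp_rot: [-1.716, -1.476, -1.001]
contact_force: [-1.0, -2.9, 6.2]
finger_gap: 0.437
grip_force: 41.1
31.8 [0.442  0.1094 0.0307] [-1.716 -1.476 -1.001] F [-1.  -2.9  6.2] gap 37.3 grip 41.1 q [ 0.14  0.7   0.22  2.24 -1.35  1.23  1.38]
```

On the slot floor with about 6 N. Releasing and turning to the other side as before.

```bash
python3 -m handwheel '[{"turn":[0,0,0],"xyz":[0,0,0],"hand":60},{"turn":[0,0,0],"xyz":[0,0,0],"hand":60},{"turn":[0,0,0],"xyz":[0,0,0],"hand":60},{"turn":[0,0,0],"xyz":[0,0,0],"hand":60}]'
python3 -m handwheel '[{"turn":[0,0,0],"xyz":[0,0,-0.06],"hand":60},{"turn":[0,0,0],"xyz":[0,0,-0.12],"hand":60},{"turn":[0,0,0],"xyz":[0,0,-0.22],"hand":60},{"turn":[0,0,0],"xyz":[0.1,0,-0.32],"hand":60},{"turn":[0,0,0],"xyz":[0.3,0,-0.35],"hand":60},{"turn":[0,0,0],"xyz":[0.4,0,-0.35],"hand":60},{"turn":[0,0,0],"xyz":[0.4,0,-0.35],"hand":60},{"turn":[0,0,0],"xyz":[0.4,0,-0.35],"hand":60}]'
python3 - <<'E'
from h import *
st(); w,p,m=cloud("wrist")
k=(w[...,2]>.048)&(w[...,2]<.07)&(abs(w[...,0]-.4424)<.04)&(abs(w[...,1]-.1052)<.03)
q=w[k]; print(len(q),q.mean(0),q.max(0),cv2.minAreaRect(q[q[:,2]>.056][:,:2].astype(np.float32)))
E
python3 -m handwheel '[{"turn":[0,-1,0],"xyz":[0.3,0,-0.17],"hand":60},{"turn":[0,-1,0],"xyz":[0.3,0,-0.17],"hand":60},{"turn":[0,-1,0],"xyz":[0.3,0,-0.17],"hand":60},{"turn":[0,-1,0],"xyz":[0.3,0,-0.17],"hand":60},{"turn":[0,-1,0],"xyz":[0.3,0,-0.17],"hand":60},{"turn":[0,-1,0],"xyz":[0.3,0,-0.17],"hand":60}]'
python3 -m handwheel '[{"turn":[0,-1,0],"xyz":[0,0,0],"hand":60},{"turn":[0,-1,0],"xyz":[0.15,0,0],"hand":60},{"turn":[0,-1,0],"xyz":[0.3,0,0],"hand":60},{"turn":[0,-1,0],"xyz":[0.3,0,0],"hand":60},{"turn":[0,-1,0],"xyz":[0.3,0,0],"hand":60},{"turn":[0,-1,0],"xyz":[0.3,0,0],"hand":60}]'
python3 -m handwheel '[{"turn":[0,-1,0],"xyz":[0.3,0,0],"hand":60},{"turn":[0,-1,0],"xyz":[0.3,0,0],"hand":60},{"turn":[0,-1,0],"xyz":[0.3,0,0],"hand":60},{"turn":[0,-1,0],"xyz":[0.3,0,0],"hand":60},{"turn":[0,-1,0],"xyz":[0.3,0,0],"hand":60},{"turn":[0,-1,0],"xyz":[0.3,0,0],"hand":60}]'
python3 -m handwheel '[{"turn":[0,-1,0],"xyz":[0,0,0],"hand":60},{"turn":[0,-1,0],"xyz":[0,0,0],"hand":60},{"turn":[0,-1,0],"xyz":[0,0,0],"hand":60},{"turn":[0,-1,0],"xyz":[0,0,0],"hand":60},{"turn":[0,-1,0],"xyz":[0,0,0],"hand":60},{"turn":[0,-1,0],"xyz":[0,0,0],"hand":60}]'
python3 - <<'E'
from h import *
cams.read_camera("wrist"); st(); go([.4424,.1052,.032],pose(-8.5,-60),-.095)
E
```

```text
time: 32.13
eef_pos: [0.4413, 0.1097, 0.0289]
tcp_rot: [-1.718, -1.479, -0.996]
contact_force: [0.6, -0.7, 0.5]
finger_gap: 0.702
grip_force: 0.0
time: 32.8
eef_pos: [0.4369, 0.0796, 0.1877]
tcp_rot: [-1.715, -1.484, -1.001]
contact_force: [-0.8, 0.0, -0.5]
finger_gap: 0.703
grip_force: 0.0
32.8 [0.4369 0.0796 0.1877] [-1.715 -1.484 -1.001] F [-0.8  0.  -0.5] gap 60.1 grip 0.0 q [ 0.11  0.36  0.33  2.21 -1.13  1.37  1.03]
1138 [0.44153688 0.10413513 0.0591606 ] [0.46126931 0.11717276 0.06248185] ((0.4418087899684906, 0.10601265728473663), (0.01869126968085766, 0.03798111900687218), 81.53942108154297)
time: 33.35
eef_pos: [0.4376, 0.0823, 0.2906]
tcp_rot: [-2.074, -1.8, -0.564]
contact_force: [0.4, 0.1, 0.4]
finger_gap: 0.7
grip_force: 0.0
time: 33.85
eef_pos: [0.4472, 0.1607, 0.3308]
tcp_rot: [-2.367, -2.058, 0.006]
contact_force: [0.1, 0.2, -0.8]
finger_gap: 0.698
grip_force: 0.0
time: 34.35
eef_pos: [0.461, 0.2439, 0.3292]
tcp_rot: [2.082, 1.795, -0.57]
contact_force: [0.2, -0.3, 0.7]
finger_gap: 0.703
grip_force: 0.0
time: 34.85
eef_pos: [0.4616, 0.2414, 0.3333]
tcp_rot: [1.725, 1.476, -1.0]
contact_force: [-0.9, -0.2, 0.1]
finger_gap: 0.704
grip_force: 0.0
34.9 [0.4612 0.2426 0.3335] [ 1.723  1.477 -0.998] F [-0.7 -0.2 -1. ] gap 59.6 grip 0.0 q [-1.12  0.63  0.4   1.38  0.43  1.99 -0.83]
xyz [0.64, 0.008, 0.585] turn [-0.012, 0.003, -0.003] target [0.4546 0.1866 0.0795] rows>= 7
```

Shell 1 stands upright: top face 18.7×38 mm at (0.442, 0.106), height 0.060. Going to pregrasp.

```bash
python3 -m handwheel '[{"turn":[-0.012,0,0],"xyz":[0.64,0.008,0.585],"hand":60},{"turn":[-0.012,0,0],"xyz":[0.64,0.008,0.585],"hand":60},{"turn":[-0.012,0,0],"xyz":[0.64,0.008,0.585],"hand":60},{"turn":[-0.012,0,0],"xyz":[0.64,0.008,0.585],"hand":60},{"turn":[-0.012,0,0],"xyz":[0.64,0.008,0.585],"hand":60},{"turn":[-0.012,0,0],"xyz":[0.64,0.008,0.585],"hand":60},{"turn":[-0.012,0,0],"xyz":[0.64,0.008,0.585],"hand":60},{"turn":[-0.012,0,0],"xyz":[0.64,0.008,0.585],"hand":60},{"turn":[-0.012,0,0],"xyz":[0.64,0.008,0.585],"hand":60},{"turn":[-0.012,0,0],"xyz":[0.64,0.008,0.585],"hand":60}]'
python3 - <<'E'
from h import *
cams.read_camera("top"); st(); go([.4422,.1055,.032],pose(-8.5,-60),.005)
E
```

```text
time: 35.73
eef_pos: [0.4573, 0.1905, 0.0822]
tcp_rot: [1.723, 1.483, -0.981]
contact_force: [0.2, -0.2, -0.0]
finger_gap: 0.702
grip_force: 0.0
35.78 [0.4572 0.191  0.0821] [ 1.723  1.483 -0.98 ] F [ 0.1 -0.6 -0.3] gap 60.1 grip 0.0 q [-1.06  0.85  0.34  1.63  0.35  1.55 -1.03]
xyz [-0.002, -0.009, 0.351] turn [0.01, -0.014, -0.008] target [0.4416 0.1012 0.0295] rows>= 3
```

```bash
python3 -m handwheel '[{"turn":[0.01,-0.014,-0.008],"xyz":[-0.002,-0.009,0.1],"hand":60},{"turn":[0.01,-0.014,-0.008],"xyz":[-0.002,-0.009,0.18],"hand":60},{"turn":[0.01,-0.014,-0.008],"xyz":[-0.002,-0.009,0.26],"hand":60},{"turn":[0.01,-0.014,-0.008],"xyz":[-0.002,-0.009,0.32],"hand":60},{"turn":[0.01,-0.014,-0.008],"xyz":[-0.002,-0.009,0.351],"hand":60},{"turn":[0.01,-0.014,-0.008],"xyz":[-0.002,-0.009,0.351],"hand":60},{"turn":[0.01,-0.014,-0.008],"xyz":[-0.002,-0.009,0.351],"hand":60}]'
python3 -m handwheel '[{"turn":[0,0,0],"xyz":[0,0,0],"hand":30},{"turn":[0,0,0],"xyz":[0,0,0],"hand":30},{"turn":[0,0,0],"xyz":[0,0,0],"hand":30},{"turn":[0,0,0],"xyz":[0,0,0],"hand":30},{"turn":[0,0,0],"xyz":[0,0,0],"hand":30},{"turn":[0,0,0],"xyz":[0,0,0],"hand":30}]'
python3 -m handwheel '[{"turn":[0,0,0],"xyz":[-0.05,0,-0.029],"hand":30},{"turn":[0,0,0],"xyz":[-0.15,0,-0.087],"hand":30},{"turn":[0,0,0],"xyz":[-0.52,0,-0.3],"hand":30},{"turn":[0,0,0],"xyz":[-0.52,0,-0.3],"hand":30},{"turn":[0,0,0],"xyz":[-0.52,0,-0.3],"hand":30},{"turn":[0,0,0],"xyz":[-0.52,0,-0.3],"hand":30},{"turn":[0,0,0],"xyz":[-0.52,0,-0.3],"hand":30},{"turn":[0,0,0],"xyz":[-0.52,0,-0.3],"hand":30}]'
for i in 1 2 3; do python3 -m handwheel '[{"turn":[0,1,0],"xyz":[0,0.18,0],"hand":30},{"turn":[0,1,0],"xyz":[0,0.18,0],"hand":30},{"turn":[0,1,0],"xyz":[0,0.18,0],"hand":30},{"turn":[0,1,0],"xyz":[0,0.18,0],"hand":30},{"turn":[0,1,0],"xyz":[0,0.18,0],"hand":30},{"turn":[0,1,0],"xyz":[0,0.18,0],"hand":30}]'; done
python3 - <<'E'
from h import *
cams.read_camera("wrist");st(); prof(list(range(302,332,6))+[350,400,450]+list(range(470,506,6)))
go([.6035,.0758,.073],pose(-3.4,30))
E
```

```text
time: 36.37
eef_pos: [0.4409, 0.1013, 0.0282]
tcp_rot: [1.716, 1.482, -0.994]
contact_force: [-0.1, 0.3, 0.5]
finger_gap: 0.704
grip_force: 0.0
time: 36.87
eef_pos: [0.4406, 0.1007, 0.0278]
tcp_rot: [1.714, 1.481, -0.996]
contact_force: [1.0, 3.8, 5.1]
finger_gap: 0.435
grip_force: 42.7
time: 37.53
eef_pos: [0.4401, 0.1007, 0.2067]
tcp_rot: [1.715, 1.483, -0.998]
contact_force: [0.1, 1.0, -1.1]
finger_gap: 0.432
grip_force: 42.1
time: 38.03
eef_pos: [0.4934, 0.0904, 0.2072]
tcp_rot: [2.081, 1.789, -0.567]
contact_force: [-0.6, 0.0, 0.7]
finger_gap: 0.434
grip_force: 42.1
time: 38.53
eef_pos: [0.5462, 0.0833, 0.2051]
tcp_rot: [-2.382, -2.048, 0.017]
contact_force: [-0.3, 0.1, -0.5]
finger_gap: 0.43
grip_force: 42.1
time: 39.03
eef_pos: [0.5992, 0.0772, 0.203]
tcp_rot: [-2.081, -1.79, -0.539]
contact_force: [0.8, -0.8, -0.2]
finger_gap: 0.429
grip_force: 42.1
39.08 [0.5997 0.0793 0.2042] [-2.078 -1.794 -0.541] F [0.6 1.1 0.3] gap 36.9 grip 42.1 q [-0.14  0.36  0.27  1.78 -0.69  1.12  0.31]
302 [0.6061, 0.1372, 0.0274]
308 [0.6055, 0.1331, 0.0269]
314 [0.6032, 0.1019, 0.217]
320 [0.6029, 0.1002, 0.2155]
326 [0.6027, 0.0999, 0.2027]
350 [0.6016, 0.0919, 0.2023]
400 [0.5993, 0.0757, 0.2025]
450 [0.597, 0.0602, 0.2027]
470 [0.5961, 0.0541, 0.2026]
476 [0.5959, 0.0522, 0.2025]
482 [0.5957, 0.0507, 0.2041]
488 [0.5958, 0.0508, 0.214]
494 [0.5957, 0.0498, 0.2171]
500 [0.5955, 0.0482, 0.2173]
xyz [-0.231, 0.017, 0.376] turn [0.066, 0.009, -0.143] target [0.6035 0.0758 0.073 ] rows>= 4
```

```bash
python3 -m handwheel '[{"turn":[0.066,0.009,-0.143],"xyz":[-0.234,0.017,0.37],"hand":30},{"turn":[0.066,0.009,-0.143],"xyz":[-0.234,0.017,0.37],"hand":30},{"turn":[0.066,0.009,-0.143],"xyz":[-0.234,0.017,0.37],"hand":30},{"turn":[0.066,0.009,-0.143],"xyz":[-0.234,0.017,0.37],"hand":30},{"turn":[0.066,0.009,-0.143],"xyz":[-0.234,0.017,0.37],"hand":30},{"turn":[0.066,0.009,-0.143],"xyz":[-0.234,0.017,0.37],"hand":30},{"turn":[0.066,0.009,-0.143],"xyz":[-0.234,0.017,0.37],"hand":30}]'
python3 - <<'E'
from h import *
cams.read_camera("wrist");st(); prof([314,320,326,332,400,476,482,488,494,500])
for z in (.073,.045,.0297): go([.6037,.0747,z],pose(-3.4,30))
E
```

```text
time: 39.72
eef_pos: [0.6068, 0.0718, 0.0788]
tcp_rot: [-1.994, -1.876, -0.545]
contact_force: [0.9, -0.0, -0.8]
finger_gap: 0.431
grip_force: 42.1
39.77 [0.6068 0.0713 0.079 ] [-1.994 -1.876 -0.545] F [ 0.7  0.2 -0.1] gap 36.8 grip 42.1 q [-0.07  0.54  0.21  1.84 -0.8   0.97  0.58]
314 [0.6082, 0.094, 0.0921]
320 [0.6081, 0.0923, 0.0907]
326 [0.6082, 0.0921, 0.0775]
332 [0.6081, 0.0901, 0.077]
400 [0.6067, 0.0677, 0.0771]
476 [0.6052, 0.044, 0.0768]
482 [0.6051, 0.0425, 0.0787]
488 [0.605, 0.0424, 0.0879]
494 [0.6049, 0.0415, 0.0917]
500 [0.6048, 0.0399, 0.0917]
xyz [0.001, -0.011, 0.023] turn [0.02, -0.001, 0.001] target [0.6037 0.0747 0.073 ] rows>= 1
xyz [-0.046, -0.012, 0.103] turn [0.02, -0.001, 0.001] target [0.6037 0.0747 0.045 ] rows>= 1
xyz [-0.072, -0.012, 0.147] turn [0.02, -0.001, 0.001] target [0.6037 0.0747 0.0297] rows>= 2
```

```bash
python3 -m handwheel '[{"turn":[0.02,0,0],"xyz":[0.001,-0.011,0.023],"hand":30},{"turn":[0.02,0,0],"xyz":[0.001,-0.011,0.023],"hand":30},{"turn":[0.02,0,0],"xyz":[-0.025,-0.012,0.067],"hand":30},{"turn":[0.02,0,0],"xyz":[-0.046,-0.012,0.103],"hand":30},{"turn":[0.02,0,0],"xyz":[-0.055,-0.012,0.118],"hand":30},{"turn":[0.02,0,0],"xyz":[-0.064,-0.012,0.134],"hand":30},{"turn":[0.02,0,0],"xyz":[-0.072,-0.012,0.147],"hand":30},{"turn":[0.02,0,0],"xyz":[-0.072,-0.012,0.147],"hand":30}]'
python3 - <<'E'
from h import *
st(); prof([314,326,340,400,450,476,488,500])
E
```

```text
time: 40.48
eef_pos: [0.6014, 0.0754, 0.0294]
tcp_rot: [-1.983, -1.867, -0.533]
contact_force: [-6.2, -1.4, 17.2]
finger_gap: 0.433
grip_force: 44.1
40.48 [0.6014 0.0754 0.0294] [-1.983 -1.867 -0.533] F [-6.2 -1.4 17.2] gap 37.0 grip 44.1 q [-0.05  0.61  0.19  1.85 -0.84  0.92  0.65]
314 [0.6029, 0.098, 0.0423]
326 [0.6027, 0.0962, 0.028]
340 [0.6024, 0.0915, 0.0276]
400 [0.6013, 0.0718, 0.0273]
450 [0.6004, 0.0561, 0.0273]
476 [0.5999, 0.0482, 0.0277]
488 [0.5999, 0.0466, 0.0391]
500 [0.5998, 0.0439, 0.0421]
```

Seated: floor at 0.0275 and level. Release, back off and check both shells, the carriage and the knob.

```bash
python3 -m handwheel '[{"turn":[0,0,0],"xyz":[0,0,-0.006],"hand":37},{"turn":[0,0,0],"xyz":[0,0,-0.006],"hand":56},{"turn":[0,0,0],"xyz":[0,0,-0.006],"hand":56},{"turn":[0,0,0],"xyz":[0,0,-0.006],"hand":56},{"turn":[0,0,0],"xyz":[0,0,-0.05],"hand":56},{"turn":[0,0,0],"xyz":[0,0,-0.15],"hand":56},{"turn":[0,0,0],"xyz":[0,0,-0.28],"hand":56},{"turn":[0,0,0],"xyz":[0,0,-0.4],"hand":56},{"turn":[0,0,0],"xyz":[0,0,-0.5],"hand":56},{"turn":[0,0,0],"xyz":[0,0,-0.5],"hand":56}]'
python3 - <<'E'
from h import *
st(); shells(); w,p,m=cloud("wrist"); g=cv2.cvtColor(p,cv2.COLOR_BGR2GRAY)
for c in ((.6076,.134),(.6037,.0705)):
    k=(abs(w[...,0]-c[0])<.027)&(abs(w[...,1]-c[1])<.031)&(g<75)&(w[...,2]<.06)
    q=w[k]; t=q[q[:,2]>.038]; f=q[(q[:,2]<.034)&(np.hypot(q[:,0]-c[0],q[:,1]-c[1])<.014)]
    print(len(t),t[:,2].mean(),cv2.minAreaRect(t[:,:2].astype(np.float32)),"floor",f[:,2].mean(),f[:,2].std())
w,p,m=cloud("top"); hsv=cv2.cvtColor(p,cv2.COLOR_BGR2HSV)
k=((hsv[...,0]<5)|(hsv[...,0]>175))&(hsv[...,1]>150)&(w[...,2]>.045)&(w[...,2]<.08); print("knob",k.sum(),w[k].mean(0) if k.any() else None)
k=(hsv[...,1]<60)&(hsv[...,2]>120)&(abs(w[...,0]-.4388)<.045)&(abs(w[...,1]-.255)<.04)&(w[...,2]<.04); print("white",k.sum(),w[k].mean(0))
show("wrist","w14.png")
go([.555,-.042,.15],pose(-3.3,0)); go([.5525,-.042,.034],pose(-3.3,0))
E
```

```text
time: 41.37
eef_pos: [0.6013, -0.0074, 0.163]
tcp_rot: [-2.001, -1.874, -0.539]
contact_force: [0.6, -0.9, -0.1]
finger_gap: 0.656
grip_force: 0.0
41.37 [ 0.6013 -0.0074  0.163 ] [-2.001 -1.874 -0.539] F [ 0.6 -0.9 -0.1] gap 56.0 grip 0.0 q [ 0.    0.45  0.29  1.75 -0.7   1.17  0.55]
orange [ 0.4455 -0.4086  0.018 ] ((9.192388534545898, 14.849244117736816), 45.0)
643 0.041859801338282855 ((0.6056296229362488, 0.1362292468547821), (0.05719371885061264, 0.03728823736310005), 87.0654067993164) floor 0.02735086932829862 0.0006821080837487319
638 0.04201650799493199 ((0.6014233827590942, 0.07057426869869232), (0.05671562999486923, 0.037571873515844345), 86.61905670166016) floor 0.027420362476239496 0.0008367970647973478
knob 20 [ 0.42850837 -0.46288072  0.06269792]
white 281 [0.43635642 0.25451104 0.02548973]
xyz [-0.138, -0.131, -0.056] turn [-0.011, -1.002, -0.006] target [ 0.555 -0.042  0.15 ] rows>= 5
xyz [-0.332, -0.137, 0.279] turn [-0.011, -1.002, -0.006] target [ 0.5525 -0.042   0.034 ] rows>= 5
```

View pics/w14.png

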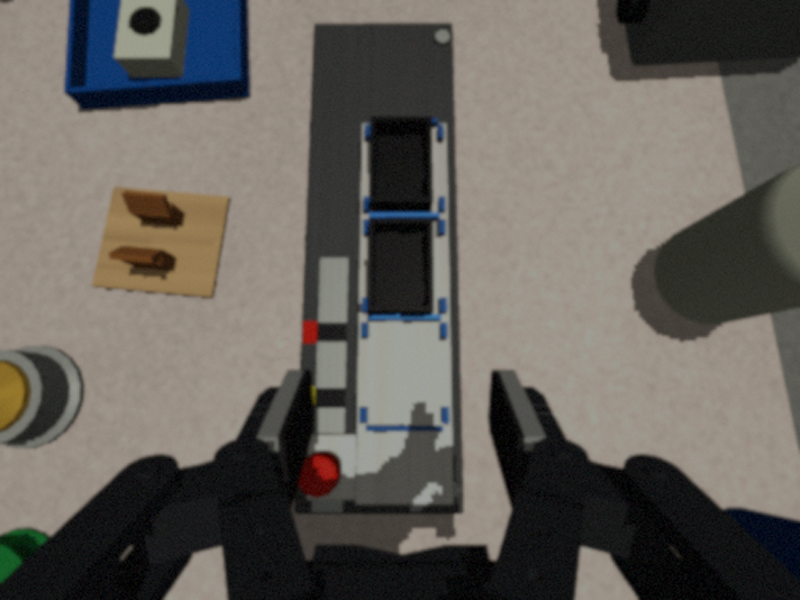

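Both shells sit in pockets 3 and 2 at about (402,163) and (400,268), open side up. The unit is in the tray and no other black shell is on the bench. Now pull the knob again.

```bash
python3 -m handwheel '[{"turn":[-0.011,-1,-0.006],"xyz":[-0.138,-0.131,-0.056],"hand":45},{"turn":[-0.011,-1,-0.006],"xyz":[-0.138,-0.131,-0.056],"hand":45},{"turn":[-0.011,-1,-0.006],"xyz":[-0.138,-0.131,-0.056],"hand":45},{"turn":[-0.011,-1,-0.006],"xyz":[-0.138,-0.131,-0.056],"hand":45},{"turn":[-0.011,-1,-0.006],"xyz":[-0.138,-0.131,-0.056],"hand":45},{"turn":[-0.011,-1,-0.006],"xyz":[-0.138,-0.131,-0.056],"hand":45},{"turn":[-0.011,-1,-0.006],"xyz":[-0.138,-0.131,-0.056],"hand":45}]'
python3 - <<'E'
from h import *
cams.read_camera("wrist");st(); go([.552,-.042,.034],pose(-3.3,0)); w,p,m=cloud("wrist"); hsv=cv2.cvtColor(p,cv2.COLOR_BGR2HSV)
k=((hsv[...,0]<5)|(hsv[...,0]>175))&(hsv[...,1]>150)&(w[...,2]>.05)&(w[...,2]<.08); print("knob",k.sum(),w[k].mean(0),w[k].min(0),w[k].max(0))
E
```

```text
time: 42.15
eef_pos: [0.5548, -0.0414, 0.1495]
tcp_rot: [-2.281, -2.158, 0.0]
contact_force: [0.4, 0.7, -0.1]
finger_gap: 0.526
grip_force: 0.0
42.2 [ 0.5548 -0.0431  0.1497] [-2.285 -2.155  0.   ] F [-0.4 -0.4 -0.1] gap 44.9 grip 0.0 q [-0.35  0.34  0.43  1.86 -0.17  0.98  0.1 ]
xyz [0.003, -0.009, 0.386] turn [-0.001, -0.001, -0.002] target [ 0.552 -0.042  0.034] rows>= 3
knob 514 [ 0.55157029 -0.04089428  0.05393017] [ 0.54121167 -0.05207357  0.05030979] [ 0.56158641 -0.03120347  0.05617367]
```

```bash
python3 -m handwheel '[{"turn":[0,0,0],"xyz":[0.005,-0.01,0.1],"hand":45},{"turn":[0,0,0],"xyz":[0.005,-0.01,0.2],"hand":45},{"turn":[0,0,0],"xyz":[0.005,-0.01,0.3],"hand":45},{"turn":[0,0,0],"xyz":[0.005,-0.01,0.386],"hand":45},{"turn":[0,0,0],"xyz":[0.005,-0.01,0.386],"hand":45},{"turn":[0,0,0],"xyz":[0.005,-0.01,0.386],"hand":45}]'
python3 -m handwheel '[{"turn":[0,0,0],"xyz":[0,0,0],"hand":10},{"turn":[0,0,0],"xyz":[0,0,0],"hand":10},{"turn":[0,0,0],"xyz":[0,0,0],"hand":10},{"turn":[0,0,0],"xyz":[0,0,0],"hand":10},{"turn":[0,0,0],"xyz":[0,0,0],"hand":10},{"turn":[0,0,0],"xyz":[0,0,0],"hand":10}]' 70
python3 -m handwheel '[{"turn":[0,0,0],"xyz":[0,0,-0.02],"hand":10},{"turn":[0,0,0],"xyz":[0,0,-0.049],"hand":10},{"turn":[0,0,0],"xyz":[0,0,-0.049],"hand":10},{"turn":[0,0,0],"xyz":[0,0,-0.049],"hand":10},{"turn":[0,0,0],"xyz":[0,0,-0.049],"hand":10}]'
```

```text
time: 42.75
eef_pos: [0.5517, -0.0429, 0.0339]
tcp_rot: [-2.288, -2.151, 0.002]
contact_force: [-0.4, -0.0, 0.9]
finger_gap: 0.528
grip_force: 0.0
time: 43.25
eef_pos: [0.5515, -0.0419, 0.0368]
tcp_rot: [-2.286, -2.154, -0.0]
contact_force: [-6.2, -0.6, 6.4]
finger_gap: 0.227
grip_force: 68.2
time: 43.67
eef_pos: [0.5515, -0.0412, 0.049]
tcp_rot: [-2.285, -2.155, 0.001]
contact_force: [-5.0, -2.2, -8.2]
finger_gap: 0.224
grip_force: 70.5
```

```bash
python3 -m handwheel '[{"turn":[0,0,0],"xyz":[0.015,0,0],"hand":10},{"turn":[0,0,0],"xyz":[0.04,0,0],"hand":10},{"turn":[0,0,0],"xyz":[0.07,0,0],"hand":10},{"turn":[0,0,0],"xyz":[0.1,0,0],"hand":10},{"turn":[0,0,0],"xyz":[0.13,0,0],"hand":10},{"turn":[0,0,0],"xyz":[0.16,0,0],"hand":10},{"turn":[0,0,0],"xyz":[0.19,0,0],"hand":10},{"turn":[0,0,0],"xyz":[0.22,0,0],"hand":10},{"turn":[0,0,0],"xyz":[0.245,0,0],"hand":10},{"turn":[0,0,0],"xyz":[0.267,0,0],"hand":10}]'
python3 -m handwheel '[{"turn":[0,0,0],"xyz":[0,0,0],"hand":10},{"turn":[0,0,0],"xyz":[0,0,0],"hand":10},{"turn":[0,0,0],"xyz":[0,0,0],"hand":10}]'
python3 -m handwheel '[{"turn":[0,0,0],"xyz":[0,0,0.02],"hand":10},{"turn":[0,0,0],"xyz":[0,0,0.043],"hand":10},{"turn":[0,0,0],"xyz":[0,0,0.043],"hand":10},{"turn":[0,0,0],"xyz":[0,0,0.043],"hand":10}]' 
python3 -m handwheel '[{"turn":[0,0,0],"xyz":[0,0,0],"hand":45},{"turn":[0,0,0],"xyz":[0,0,0],"hand":45},{"turn":[0,0,0],"xyz":[0,0,0],"hand":45},{"turn":[0,0,0],"xyz":[0,0,0],"hand":45}]' 
python3 -m handwheel '[{"turn":[0,0,0],"xyz":[0,0,-0.1],"hand":50},{"turn":[0,0,0],"xyz":[0,0,-0.48],"hand":50},{"turn":[0,0,0],"xyz":[0,0,-0.48],"hand":50},{"turn":[0,0,0],"xyz":[0,0,-0.48],"hand":50},{"turn":[0,0,0],"xyz":[0,0,-0.48],"hand":50},{"turn":[0,0,0],"xyz":[0,0,-0.48],"hand":50}]'
python3 - <<'E'
from h import *
cams.read_camera("wrist");st(); w,p,m=cloud("wrist"); hsv=cv2.cvtColor(p,cv2.COLOR_BGR2HSV); g=hsv[...,2]
k=((hsv[...,0]<5)|(hsv[...,0]>175))&(hsv[...,1]>150)&(w[...,2]>.05)&(w[...,2]<.08); print("knob",k.sum(),w[k].mean(0),w[k].max(0))
for c in ((.6125,.214),(.6085,.150)):
    k=(abs(w[...,0]-c[0])<.03)&(abs(w[...,1]-c[1])<.033)&(g<80)&(w[...,2]<.06)
    q=w[k]; t=q[q[:,2]>.038]; f=q[(q[:,2]<.034)&(np.hypot(q[:,0]-c[0],q[:,1]-c[1])<.014)]
    if len(t): print(len(t),t[:,2].mean(),cv2.minAreaRect(t[:,:2].astype(np.float32)),"floor",f[:,2].mean(),f[:,2].std())
E
```

```text
time: 44.5
eef_pos: [0.5564, 0.0396, 0.0489]
tcp_rot: [-2.284, -2.155, 0.001]
contact_force: [-5.1, -1.7, -8.6]
finger_gap: 0.225
grip_force: 70.6
time: 44.75
eef_pos: [0.5564, 0.0397, 0.0489]
tcp_rot: [-2.284, -2.155, 0.0]
contact_force: [-4.8, -1.1, -7.9]
finger_gap: 0.228
grip_force: 70.6
time: 45.08
eef_pos: [0.5565, 0.039, 0.037]
tcp_rot: [-2.284, -2.155, 0.001]
contact_force: [-8.1, -1.4, -0.7]
finger_gap: 0.229
grip_force: 71.4
time: 45.42
eef_pos: [0.5604, 0.0397, 0.0382]
tcp_rot: [2.282, 2.154, 0.009]
contact_force: [1.0, 0.5, -0.2]
finger_gap: 0.525
grip_force: 0.0
time: 45.92
eef_pos: [0.56, 0.0394, 0.1837]
tcp_rot: [2.282, 2.153, 0.013]
contact_force: [0.5, -0.1, -0.9]
finger_gap: 0.585
grip_force: 0.0
45.97 [0.5583 0.0394 0.1816] [2.283 2.155 0.007] F [-0.5 -0.4 -0.1] gap 50.1 grip 0.0 q [-0.5   0.3   0.44  1.83 -0.15  1.04 -0.07]
knob 408 [0.556314   0.0398615  0.05397013] [0.56612594 0.04925087 0.05635798]
837 0.04195186820858749 ((0.6062740087509155, 0.150859534740448), (0.05376104637980461, 0.03818107023835182), 86.47744750976562) floor 0.027299259888947512 0.0008352389055153968
```

The knob is down (0.054) at the red hole. I raise the arm clear and check pocket 3 and the tray in the top camera.

```bash
python3 -m handwheel '[{"turn":[0,0,0],"xyz":[-0.5,0,-0.2],"hand":50},{"turn":[0,0,0],"xyz":[-0.5,0,-0.2],"hand":50},{"turn":[0,0,0],"xyz":[-0.5,0,-0.2],"hand":50},{"turn":[0,0,0],"xyz":[-0.5,0,-0.2],"hand":50},{"turn":[0,0,0],"xyz":[-0.5,0,-0.2],"hand":50},{"turn":[0,0,0],"xyz":[-0.5,0,-0.2],"hand":50}]'
python3 - <<'E'
from h import *
cams.read_camera("wrist");st(); 
for n in ("top","scene"):
  w,p,m=cloud(n); hsv=cv2.cvtColor(p,cv2.COLOR_BGR2HSV); g=hsv[...,2]
  for c in ((.6105,.216),(.6064,.1507)):
    a=(abs(w[...,0]-c[0])<.016)&(abs(w[...,1]-c[1])<.026); t=w[(abs(w[...,0]-c[0])<.024)&(abs(w[...,1]-c[1])<.032)&(w[...,2]>.037)&(g<90)]
    print(n,"in",a.sum(),np.median(w[a][:,2]),"V",np.median(g[a]),len(t),t.min(0).round(4) if len(t) else "",t.max(0).round(4) if len(t) else "")
  k=(hsv[...,1]<70)&(g>110)&(abs(w[...,0]-.4388)<.045)&(abs(w[...,1]-.255)<.04); print("white",k.sum(),w[k].mean(0),w[k].max(0))
E
```

```text
time: 46.52
eef_pos: [0.5479, -0.1137, 0.24]
tcp_rot: [2.291, 2.148, 0.001]
contact_force: [-0.6, 0.7, -0.4]
finger_gap: 0.586
grip_force: 0.0
46.57 [ 0.5479 -0.111   0.2393] [-2.286e+00 -2.153e+00 -1.000e-03] F [ 0.3  0.6 -0.1] gap 50.0 grip 0.0 q [-0.31  0.26  0.52  1.76 -0.14  1.16  0.19]
top in 238 0.027238127555801905 V 46.0 65 [0.5889 0.1881 0.0371] [0.628  0.244  0.0465]
top in 235 0.027035297277470116 V 48.0 63 [0.5862 0.1231 0.0373] [0.6229 0.1785 0.046 ]
white 287 [0.43647322 0.25454928 0.02535816] [0.45580943 0.28378056 0.0303683 ]
scene in 146 0.027716469901355012 V 24.0 73 [0.5906 0.1845 0.037 ] [0.6311 0.2455 0.0451]
scene in 159 0.02722158767588101 V 25.0 77 [0.5857 0.1208 0.0371] [0.6286 0.1801 0.0479]
white 176 [0.43946488 0.25393494 0.02378655] [0.45976895 0.29319056 0.03084425]
```

Both shells are seated with floors level at 0.027, and the unit lies in the tray. Handing in.

```bash
python3 -c "
from plant import ticket
print(ticket.close_job())"
```

```text
the job is handed in; nothing more can be done
None
```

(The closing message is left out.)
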